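Take the marked wall tile to the tile cutter

TASK

Touching down slowly, press lightly on the wall tile that carries the pen line and edge it straight out of the row, over the front of the raised board, until about a third of it overhangs; then pinch the overhanging end by its sides and lift it away, leaving the other tiles lying where they are. Lay it flat on the bed of the tile cutter with the pen line directly under the guide rail, and push it gently home so that its long side is flush against the fence.

Things in the scene. Friction and masses are not known exactly. Their poses are not given: they have to be found in the camera images.
- board: Fixed setting-out board: plywood 170 (x) x 290 (y) x 18 mm on two timber bearers, top face 63 mm above the worktop. Origin: centre of its footprint, on the worktop; x points from its open front edge (x = -85 mm) to its back, y along that edge, z up. A batten 20 mm high stands along the back, face at x = 53 mm. Under the ply the front is open: the bearers stand 55 mm behind the edge.
- board_front (a point): Middle of the board's front edge, on its top face; axes as the board's. Four equal tiles lie side by side between batten and front edge, long sides along the board's x, with 2.5 mm joints, near ends about 6 mm behind the edge.
- tile: The marked tile, a middle one of the row: glazed, 130 x 65 x 8 mm, 0.11 to 0.18 kg. Origin: centre of its underside; x along its length, away from the board's front at first, y across, z up. Fingertips pressing with 9 to 14 N draw it along; with less they may slip. Hard: touch it at 5 mm/s or less, set it down at 10 mm/s or less. Over 22 N against the board or 35 N against the cutter chips it.
- tile_front (a point): Middle of the marked tile's -x end, on its underside: the end that goes out over the board's front edge. Tipping the tile beyond 0.5 rad counts as dropping it.
- tile_line (a point): Middle of the pen line on the glazed face: a black line 3 mm wide across the tile, 25 mm from its centre towards +x (40 mm from its +x end). The 40 mm waste part beyond it is hatched with three slanted strokes.
- tile_a: Plain neighbour tile at the -y end of the row, same size; origin and axes as the marked tile.
- tile_b: Plain neighbour tile, the other middle one.
- tile_c: Plain neighbour tile at the +y end of the row.
- cutter: Fixed manual tile cutter, base 170 (x) x 440 (y) mm. Origin: centre of its footprint, on the worktop; z up. Flat bed at z = 30 mm. The guide rail, a bar 16 mm wide, runs along y above x = 0, underside 42 mm and top 62 mm above the bed, on posts 40 x 26 x 70 mm at y = -200 and 200 mm. The scoring carriage and handle are parked at y = -100 to -185 mm, up to 170 mm above the bed.
- fence_mid (a point): Foot of the fence face, on the bed, below the rail; axes as the cutter's. The fence is a bar 14 mm high across the bed at its +y end, face looking to -y at the cutter's y = 165 mm, from x = -83 to 83 mm. The tile belongs with its long sides along the cutter's x, pen line at x = 0, one long side against the fence (tile centre at y = 132.5 mm); it can be slid in under the rail from the -x side.
- pencil: Carpenter's pencil 175 x 14 x 8 mm lying on the worktop, origin under its middle: leave alone.
- tape_measure: Tape measure 70 x 70 x 36 mm on the worktop, origin under its centre: leave alone.
Mind the look-alikes: they are no part of the job. Leave any orange look-alike of the tile alone.

How it is judged:
On the way, in this order (a step that is already met when the one before it is completed fails the run):
1. the marked tile lies on the board with its end at least 32 mm out over the front edge (x of tile_front in the frame of board_front below -0.032 m and angle between tile's own z axis and vertical below 0.08 rad and contact force between tile and board above 0.2 N), for 0.1 s.
2. the marked tile is lifted clear of the board (contact force between tile and board below 0.05 N and z of tile in the frame of board_front above 0.015 m), for 0.1 s.
At the end, for the whole second after the job is handed in: The marked tile lies flat, glazed side up, at rest and let go, on the cutter's bed, its pen line under the middle of the rail to within 5 mm, its long side along the fence to within 0.04 rad and no more than 2.5 mm from it (y of tile in the frame of cutter between 0.13 and 0.135 m and x of tile_line in the frame of cutter between -0.005 and 0.005 m and angle between the x axis of tile and the x axis of cutter, either way round below 0.04 rad and z of tile in the frame of cutter below 0.0325 m and angle between tile's own z axis and vertical below 0.05 rad and contact force between tile and cutter above 0.3 N and linear speed of tile below 0.01 m/s); the robot touches nothing.
It fails at once if the marked tile is pressed against the board with more than 22 N (contact force between tile and board above 22 N).
It fails at once if the marked tile is pressed or pushed against the cutter with more than 35 N (contact force between tile and cutter above 35 N).
It fails at once if the marked tile is tipped by more than 0.5 rad (angle between tile's own z axis and vertical above 0.5 rad).
It fails at once if one of the other tiles is shifted by more than 12 mm (distance of any of tile_a, tile_b, tile_c from where it was at the start of the episode above 0.012 m).
It fails at once if the pencil or the tape measure is moved by more than 20 mm (distance of any of pencil, tape_measure from where it was at the start of the episode above 0.02 m).
It also fails if it takes over 72 s, if anything falls off the work surface, if the arm or the gripper's body presses on something with over 40 N, if the wrist force passes 120 N, or if a joint passes its speed limit or range.

ROBOT

A 6-joint arm with a two-finger parallel gripper is mounted at the origin on the work surface. World frame = base frame: x ahead of the robot, y to its left, z up, the work surface at z = 0. Lengths are in m, angles in rad, forces in N, time in s.
With the tool pointing down it reaches from about 0.375 to 0.975 m from the base axis. Payload 3.8 kg.
Tool frame: the origin (TCP) lies on the mounting face of the last link; the fingertips stand 173 mm ahead of it and the grasp point (between the pads) lies 155 mm ahead of it; z points along the fingers, y is the direction in which the jaws open and shut (so a half turn about z gives the same grasp; the last joint's range is limited). The gripper opens to 85 mm and grips with 20 to 120 N. Pads are 22 mm wide; open, the fingers measure 114 mm over their backs; the gripper's body (76 mm by 85 mm) begins 54 mm behind the grasp point. The pads swing forward as they close: fully open they stand 13 mm farther back than shut.
Start: joints at [1.158, 0.264, 1.604, -0, 1.274, -0.037], TCP at [0.248, 0.628, 0.405] pointing down, gripper open.
Joint ranges: [-2.63, 2.63], [-0.94, 2.18], [0.31, 2.57], [-1.31, 4.45], [0, 2.66], [-2.55, 2.55]. Speed limits (rad/s): [2.57, 2.57, 3.14, 3.14, 3.14, 3.14].

INTERFACE

Orientations are given as a rotation vector (axis times angle).
In Python, from workcell import bot gives the robot as it stands.
- The arm moves only by the shell command python3 -m jog 'ROWS' [FORCE]. ROWS is JSON, a list that holds one entry, the list of rows, each a list of 7 numbers: the closure, from 0 (fully open) to 1 (shut), then the shift along the tool's x, y, z in cm, then the turn, a rotation vector about the tool's x, y, z in rad. A call has 1 to 12 rows; each row is the pose to reach, as a shift and turn from the pose commanded when the call began, along the tool's axes at that moment; what a row does not reach only later rows make up. A row lasts 1/8 s, in which the tool goes at most 62.5 mm and 10.7 degrees, less where a joint would pass 70% of its speed; a pose out of reach is approached as far as the arm can. A call with a gripper value outside its range is refused whole. The fingers move at their own pace and stop on an object; FORCE is the grip in N (left out, the last holds). Time passes only in rows, so rows that repeat a pose let the fingers close. It gives the time, the measured TCP pose, the force and the opening at its end, in the units of the state.
- bot.read_state(): the state, without advancing time (a new reading comes with each control period).
- bot.read_camera(name): name is "scene" or "top" or "wrist"; returns the picture (420x560x3 uint8, red, green, blue); there is no depth.
- bot.camera_model(name): a dict with "intrinsics" (3x3 intrinsics, pixels), "rvec" (rotation vector, rad) and "tvec" (3), from world to camera coordinates, as OpenCV has them. Camera axes: x right, y down, z forward; pixel columns grow to the right and rows downward; lengths in m; the calibration is good to about 2 mm. A picture is of the moment at which its call begins: read the wrist's pose just before it. camera_model takes no time and is no camera call; for the wrist camera it gives the pose at the moment of the call.
- bot.finish_job(): hands the job in, once; it reports no verdict.
The state is a dict: "time": time; "q": joint angles; "joint_vel": joint speeds; "joint_torque": joint torques, N m; "tool_pos": TCP position; "tcp_rot": TCP orientation; "wrist_force": force on the tool from outside, world axes, zero at the start; "torque": the same for the moment, N m; "width": opening from 0.0 (shut) to 1.0 (fully open).
Only numpy, scipy, OpenCV 4.12 (cv2) and the standard library are available. Lean on these libraries where they do the work, as an engineer would, in place of code of your own. Each camera call takes 0.05 s, during which the arm holds its last target.

## Working session

There is one attempt and no reset: what is moved stays moved. The work goes in short steps, Python scripts to look and compute and a shell command to move; the robot and the scene stay as the last step left them, time stands still between calls to the robot, and variables do not carry over. Pictures are saved under pics/ and viewed, and the job is handed in when it is done.

```bash
ls; mkdir -p pics
python3 - <<'E'
from workcell import bot
import cv2,json
for n in ("scene","top","wrist"):
    im=bot.read_camera(n); cv2.imwrite(f"pics/{n}0.png",im[:,:,::-1])
    m=bot.camera_model(n); print(n,m)
print(bot.read_state())
E
```

```text
pics
scene {'intrinsics': array([[497.72896838,   0.        , 278.99794941],
       [  0.        , 497.72896838, 205.67160752],
       [  0.        ,   0.        ,   1.        ]]), 'rvec': array([ 1.73532447,  2.13684611, -0.57942553]), 'tvec': array([ 0.09484604, -0.39622213,  1.35928237])}
top {'intrinsics': array([[543.8204785 ,   0.        , 282.39002458],
       [  0.        , 543.8204785 , 209.10817013],
       [  0.        ,   0.        ,   1.        ]]), 'rvec': array([ 2.13789602, -2.19753589,  0.11554933]), 'tvec': array([0.02242506, 0.51918238, 1.46411846])}
wrist {'intrinsics': array([[359.97201386,   0.        , 286.23937029],
       [  0.        , 359.97201386, 206.25868235],
       [  0.        ,   0.        ,   1.        ]]), 'rvec': array([-2.40071227, -1.63432354, -0.22557481]), 'tvec': array([-0.67504022, -0.03542567,  0.37744415])}
{'time': 0.15, 'q': array([ 1.15811408e+00,  2.64593555e-01,  1.60508963e+00, -1.25316642e-05,
        1.27372155e+00, -3.69267295e-02]), 'joint_vel': array([-1.58111313e-03, -4.90109492e-04, -4.17786200e-03, -1.75585944e-03,
        9.37818663e-05,  7.95049015e-04]), 'joint_torque': array([ 2.87513822e-04, -5.15907526e+01, -3.67957270e+01, -1.75744144e-04,
        8.00858543e-03, -9.07892002e-06]), 'tool_pos': array([0.24761873, 0.62764606, 0.40362285]), 'tcp_rot': array([-5.86689975e-01, -3.08592402e+00,  2.77863568e-03]), 'wrist_force': array([ 0.13230326, -0.57795899, -0.12749394]), 'torque': array([ 0.04485498,  0.01503685, -0.00710915]), 'width': 1.0026815659974677}
```

View pics/scene0.png

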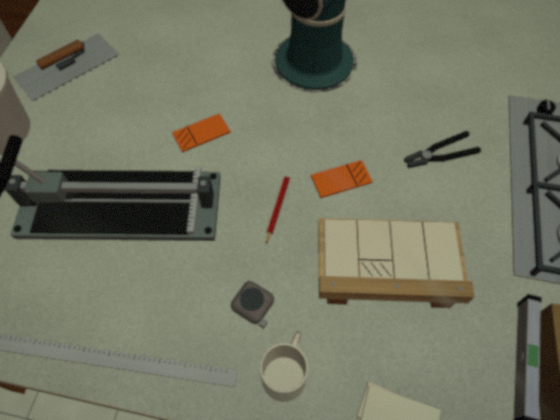

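View pics/top0.png

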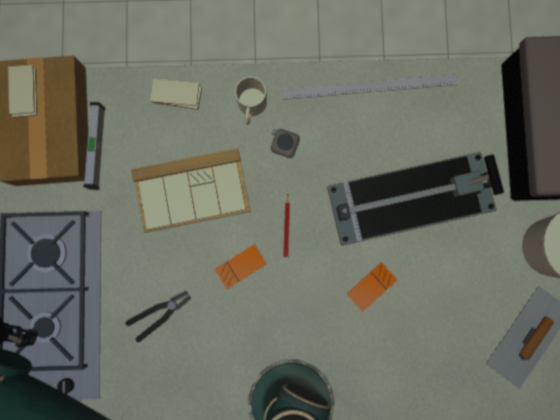

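View pics/wrist0.png

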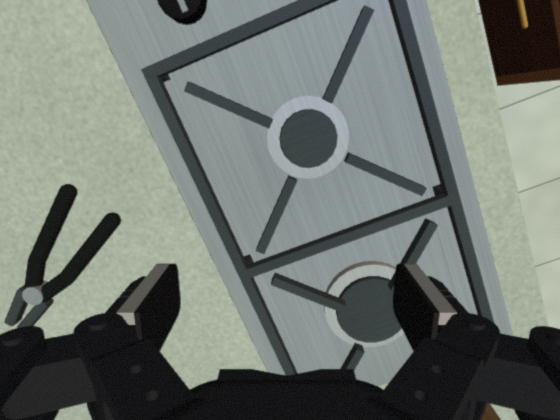

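The top view shows four cream tiles on the board. The third from the left, near (203,190), carries the line and hatching. The two orange look-alikes, near (241,266) and (372,286), lie on the worktop and aren't part of the job. I'll enlarge the board and cutter to check this and measure.

Run:
```python
import cv2
t=cv2.imread("pics/top0.png")
cv2.imwrite("pics/crop_board.png",cv2.resize(t[140:240,120:260],None,fx=5.7,fy=5.7,interpolation=cv2.INTER_CUBIC))
cv2.imwrite("pics/crop_cut.png",cv2.resize(t[140:260,320:510],None,fx=4.2,fy=4.2,interpolation=cv2.INTER_CUBIC))
s=cv2.imread("pics/scene0.png")
cv2.imwrite("pics/crop_sboard.png",cv2.resize(s[205:310,305:485],None,fx=4.4,fy=4.4,interpolation=cv2.INTER_CUBIC))
cv2.imwrite("pics/crop_scut.png",cv2.resize(s[150:250,0:230],None,fx=3.4,fy=3.4,interpolation=cv2.INTER_CUBIC))
```

```text
(no output)
```

View pics/crop_board.png

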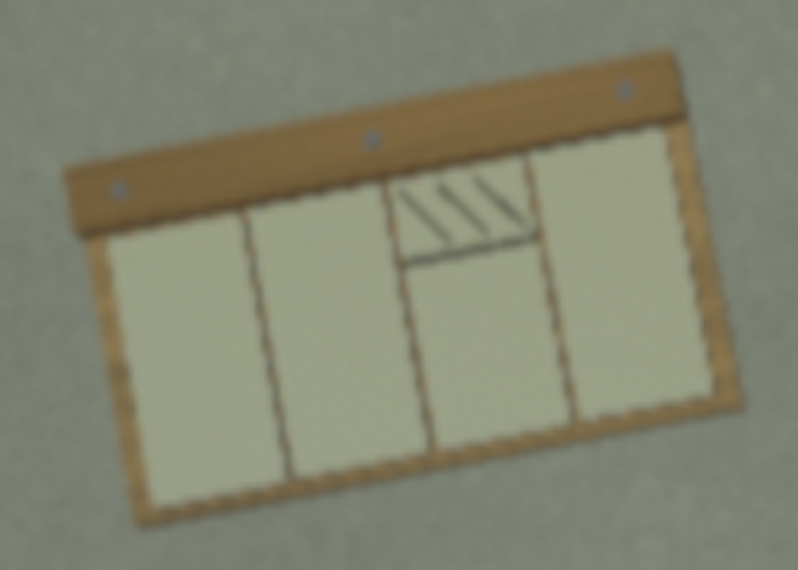

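View pics/crop_cut.png

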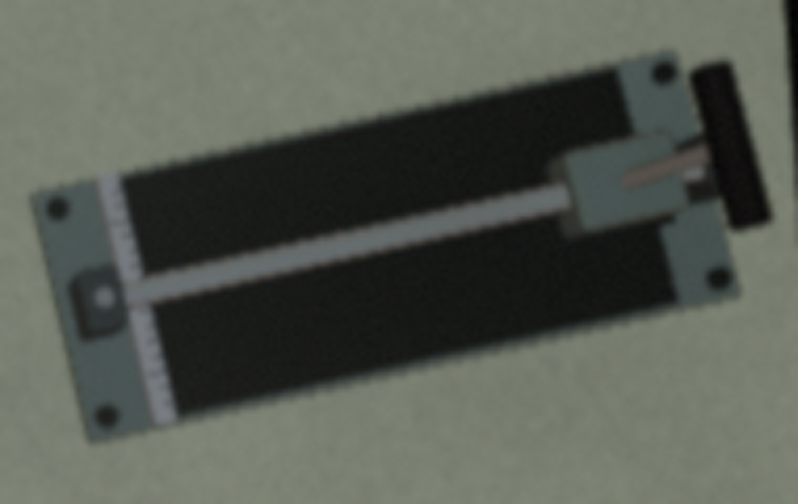

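View pics/crop_sboard.png

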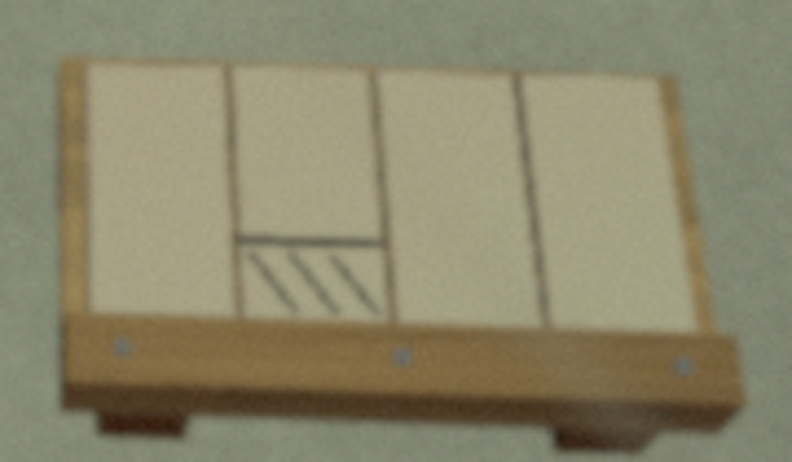

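View pics/crop_scut.png

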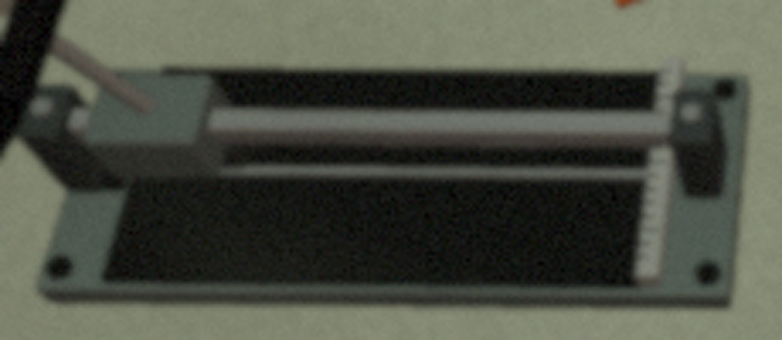

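The crop confirms it. The marked tile is the second from the board's -y end: line from (402,264) to (540,239) in the crop, hatching towards the batten. The fence is the white bar at the cutter's left. Next I fit the poses.

```bash
cat > h.py <<'E'
import numpy as np,cv2
from scipy.optimize import least_squares
from workcell import bot
def proj(n,P,m=None):
    m=m or bot.camera_model(n)
    return cv2.projectPoints(np.array(P,float).reshape(-1,1,3),m["rvec"],m["tvec"],m["intrinsics"],None)[0].reshape(-1,2)
def unc(p,s,off): return (np.array(p,float)+.5)/s-.5+np.array(off)
def fr(v,P):
    c,s=np.cos(v[2]),np.sin(v[2]); P=np.array(P,float)
    return np.c_[v[0]+c*P[:,0]-s*P[:,1], v[1]+s*P[:,0]+c*P[:,1],P[:,2]]
def fit(obs,v0):
    f=lambda v: np.concatenate([(proj(n,fr(v,L),m)-px).ravel() for n,m,L,px in obs])
    r=least_squares(f,v0,loss='soft_l1'); return r.x,f(r.x).reshape(-1,2)
def back(n,px,z,m=None):
    m=m or bot.camera_model(n); R=cv2.Rodrigues(m["rvec"])[0]; c=-R.T@m["tvec"]
    d=R.T@np.linalg.inv(m["intrinsics"])@np.array([px[0],px[1],1.]); return c+d*(z-c[2])/d[2]
E
python3 - <<'E'
from h import *
np.set_printoptions(precision=4,suppress=True)
T=bot.camera_model("top");S=bot.camera_model("scene")
bt=unc([(140,525),(742,405),(402,264),(540,239),(432,450),(576,422)],5.7,(120,140))
Lb=np.array([(-85,145,63),(-85,-145,63),(11,-1.25,71),(11,-66.25,71),(-79,0,71),(-79,-67.5,71)])/1000
bs=unc([(62,60),(678,75),(240,240),(385,243)],4.4,(305,205))
Ls=np.array([(-85,-145,63),(-85,145,63),(11,-66.25,71),(11,-1.25,71)])/1000
v0=[.6,.1,.15]
for o in ([("top",T,Lb,bt)],[("scene",S,Ls,bs)],[("top",T,Lb,bt),("scene",S,Ls,bs)]):
    v,e=fit(o,v0); print("board",v); print(e.round(1).tolist())
ct=unc([(33,195),(92,440),(738,295),(675,52),(118,176),(178,415),(140,291),(565,198)],4.2,(320,140))
for zb in (.03,):
    Lc=np.array([(85,220,30),(-85,220,30),(-85,-220,30),(85,-220,30),(83,165,44),(-83,165,44)])/1000
    v,e=fit([("top",T,Lc,ct[:6])],[.55,-.3,.15]);print("cut top",v);print(e.round(1).tolist())
# scene cutter: corners base
cs=unc([(748,78),(733,290),(45,285),(657,62),(635,278)],3.4,(0,150))
Lc2=np.array([(-85,220,30),(85,220,30),(85,-220,30),(-83,165,44),(83,165,44)])/1000
v2,e=fit([("scene",S,Lc2,cs)],v);print("cut scene",v2);print(e.round(1).tolist())
v3,e=fit([("scene",S,Lc2,cs),("top",T,Lc,ct[:6])],v);print("cut both",v3);print(e.round(1).tolist())
# rail check in top
d=[(back("top",p,.092,T)) for p in ct[6:]]
c,s=np.cos(v3[2]),np.sin(v3[2])
for p in d: print("rail in cutter",np.array([[c,s],[-s,c]])@(p[:2]-v3[:2]))
E
```

```text
board [0.5734 0.2522 0.1693]
[[-1.0, 0.1], [0.2, 0.0], [0.1, -0.1], [-0.2, -0.4], [0.4, 0.2], [0.1, 0.2]]
board [0.5741 0.2542 0.1743]
[[0.1, -0.6], [-0.4, -0.1], [0.1, 0.2], [0.2, 0.5]]
board [0.5737 0.2534 0.172 ]
[[-1.3, 0.1], [-0.1, -0.2], [-0.3, -0.2], [-0.6, -0.6], [0.1, 0.1], [-0.2, 0.0], [-0.2, -0.9], [-0.7, -0.2], [-0.3, -0.1], [-0.3, 0.2]]
cut top [ 0.5411 -0.3484  0.1951]
[[-0.6, -0.8], [-0.3, 1.3], [2.3, 0.3], [1.3, -1.4], [-0.6, -0.7], [-0.5, 1.8]]
cut scene [ 0.5453 -0.3467  0.1939]
[[0.3, -2.9], [-1.2, 1.0], [-5.1, 0.2], [2.1, -1.2], [0.8, 0.4]]
cut both [ 0.5436 -0.3476  0.1939]
[[0.1, -3.6], [-1.4, 0.2], [-5.1, -0.6], [1.9, -1.9], [0.6, -0.4], [-0.9, -1.8], [-0.7, 0.3], [2.0, -0.5], [1.0, -2.2], [-0.9, -1.7], [-0.9, 0.8]]
rail in cutter [-0.0018  0.1745]
rail in cutter [-0.0033 -0.0992]
```

```bash
cat >> h.py <<'E'
from scipy.spatial.transform import Rotation as Ro
B=np.array([.5737,.2534,.172])
def tgt(x,y,z,yaw):   # tool down, tool y along direction yaw+90deg, tool x = -dir(yaw)
    c,s=np.cos(yaw),np.sin(yaw)
    return np.array([x,y,z]),Ro.from_matrix(np.array([[-c,-s,0],[-s,c,0],[0,0,-1]]).T)
def delta(p,R,st=None,cmd=None):
    st=st or bot.read_state()
    p0,R0=(st["tool_pos"],Ro.from_rotvec(st["tcp_rot"])) if cmd is None else cmd
    print("shift cm",(R0.inv().apply(p-p0)*100).round(3),"rot",(R0.inv()*R).as_rotvec().round(4))
def inb(x,y,v=B): return fr(v,[(x,y,0)])[0][:2]
E
python3 - <<'E'
from h import *
xy=inb(.001,-.03375); print(xy)
delta(*tgt(*xy,.269,B[2]))
print(Ro.from_rotvec(bot.read_state()["tcp_rot"]).as_matrix().round(3))
E
```

```text
[0.58046166 0.22031915]
shift cm [-45.911 -25.652  13.506] rot [-1.800e-03 -5.000e-04 -5.478e-01]
[[-0.93   0.367 -0.001]
 [ 0.367  0.93  -0.002]
 [ 0.    -0.002 -1.   ]]
```

```bash
python3 -m jog '[[[1,-45.9,-25.65,10,0,0,-0.548],[1,-45.9,-25.65,10,0,0,-0.548],[1,-45.9,-25.65,10,0,0,-0.548],[1,-45.9,-25.65,10,0,0,-0.548],[1,-45.9,-25.65,10,0,0,-0.548],[1,-45.9,-25.65,10,0,0,-0.548],[1,-45.9,-25.65,10,0,0,-0.548],[1,-45.9,-25.65,10,0,0,-0.548],[1,-45.9,-25.65,10,0,0,-0.548],[1,-45.9,-25.65,10,0,0,-0.548],[1,-45.9,-25.65,10,0,0,-0.548],[1,-45.9,-25.65,10,0,0,-0.548]]]' 40
python3 - <<'E'
from h import *
st=bot.read_state();print(st["time"],st["tool_pos"],st["tcp_rot"],st["wrist_force"],st["width"])
m=bot.camera_model("wrist");im=bot.read_camera("wrist")[:,:,::-1].copy();cv2.imwrite("pics/w1.png",im)
print(m)
E
```

```text
time: 1.65
tool_pos: [0.5799, 0.2219, 0.3049]
tcp_rot: [-0.272, 3.13, 0.0]
wrist_force: [-0.1, -0.9, -0.9]
width: 0.001
1.65 [0.57991564 0.22188764 0.30488332] [-2.72425147e-01  3.12975760e+00  4.72056156e-04] [-0.06599387 -0.925751   -0.91526589] 0.0011825466901900987
{'intrinsics': array([[359.97201386,   0.        , 286.23937029],
       [  0.        , 359.97201386, 206.25868235],
       [  0.        ,   0.        ,   1.        ]]), 'rvec': array([-1.89551326, -2.25740659, -0.31406066]), 'tvec': array([-0.1190309 , -0.59508552,  0.1152792 ])}
```

View pics/w1.png

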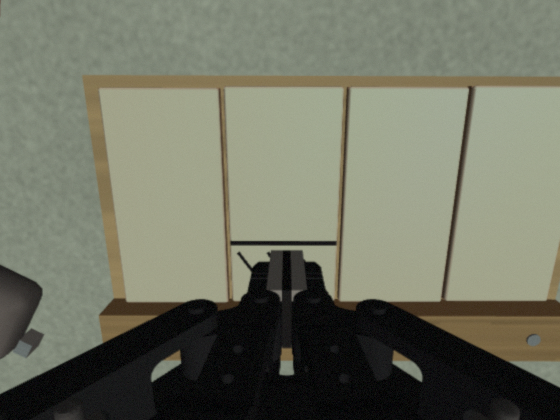

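The wrist view shows the marked tile between the joints at columns about 224 and 344. The line at row 243 is level, so the yaw is right. I refine the board pose from this picture.

Run:
```python
from h import *
np.set_printoptions(precision=4,suppress=True)
im=cv2.imread("pics/w1.png");cv2.imwrite("pics/w1c.png",cv2.resize(im[60:260,80:360],None,fx=2.8,fy=2.8,interpolation=cv2.INTER_CUBIC))
m=bot.camera_model("wrist")
px=[(85,76),(230,243),(337,243),(222,87),(346,87)]
L=np.array([(-85,-145,63),(11,-66.25,71),(11,-1.25,71),(-79,-67.5,71),(-79,0,71)])/1000
v,e=fit([("wrist",m,L,np.array(px))],B);print(v,e.round(1).tolist())
print(inb(.001,-.03375,v))
```

```text
[0.5758 0.255  0.172 ] [[-2.7, -0.5], [0.2, 0.9], [1.1, 1.2], [-1.0, -0.4], [1.4, -0.1]]
[0.5826 0.222 ]
```

View pics/w1c.png

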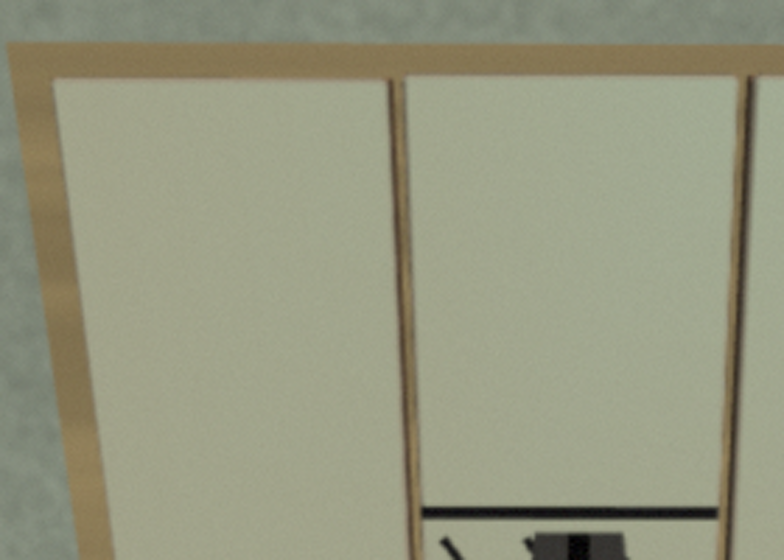

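Run:
```python
from h import *
st=bot.read_state();R=Ro.from_rotvec(st["tcp_rot"]);m=bot.camera_model("wrist")
for l in (.160,.173,.186):
    print(l,[proj("wrist",R.apply([x,0,l])+st["tool_pos"],m).round(0).tolist() for x in (-.011,.011)])
im=cv2.imread("pics/w1.png");cv2.imwrite("pics/w1d.png",cv2.resize(im[230:400,190:390],None,fx=3.5,fy=3.5,interpolation=cv2.INTER_CUBIC))
```

```text
0.16 [[[284.0, 309.0]], [[284.0, 259.0]]]
0.173 [[[285.0, 293.0]], [[284.0, 246.0]]]
0.186 [[[285.0, 279.0]], [[285.0, 235.0]]]
```

View pics/w1d.png

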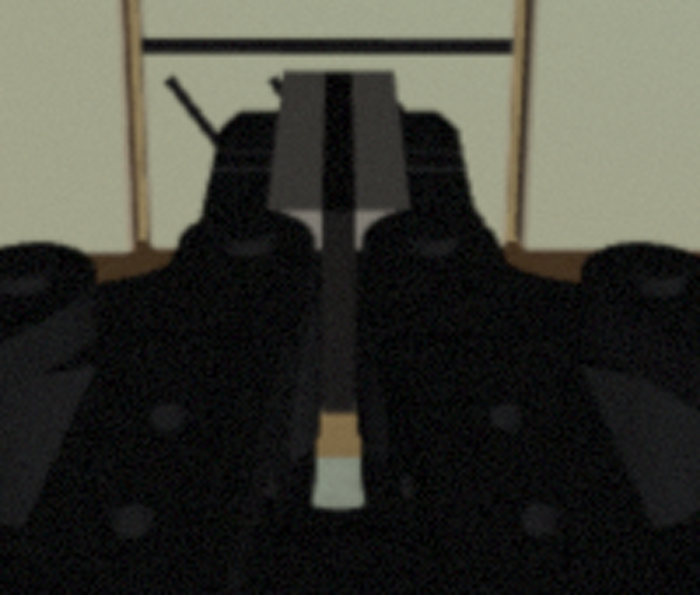

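The tip edge at row 250 matches a 0.17 m length when shut. I descend in steps.

```bash
python3 -m jog '[[[1,0,0,1.5,0,0,0],[1,0,0,3,0,0,0],[1,0,0,4.4,0,0,0],[1,0,0,5.0,0,0,0],[1,0,0,5.1,0,0,0],[1,0,0,5.15,0,0,0],[1,0,0,5.2,0,0,0],[1,0,0,5.25,0,0,0],[1,0,0,5.3,0,0,0],[1,0,0,5.35,0,0,0],[1,0,0,5.4,0,0,0],[1,0,0,5.45,0,0,0]]]'
```

```text
time: 3.2
tool_pos: [0.5805, 0.2208, 0.2501]
tcp_rot: [0.27, -3.13, 0.0]
wrist_force: [-0.2, 0.2, -0.2]
width: -0.003
```

```bash
python3 -m jog '[[[1,0,0,0.05,0,0,0],[1,0,0,0.1,0,0,0],[1,0,0,0.15,0,0,0],[1,0,0,0.2,0,0,0],[1,0,0,0.25,0,0,0],[1,0,0,0.3,0,0,0],[1,0,0,0.35,0,0,0],[1,0,0,0.4,0,0,0],[1,0,0,0.45,0,0,0]]]'
```

```text
time: 4.32
tool_pos: [0.5806, 0.2208, 0.2457]
tcp_rot: [0.27, -3.13, 0.0]
wrist_force: [0.6, -0.7, -0.5]
width: 0.0
```

```bash
python3 -m jog '[[[1,0,0,0.03,0,0,0],[1,0,0,0.06,0,0,0],[1,0,0,0.09,0,0,0],[1,0,0,0.12,0,0,0],[1,0,0,0.15,0,0,0]]]'
```

```text
time: 4.95
tool_pos: [0.5806, 0.2208, 0.2445]
tcp_rot: [0.27, -3.13, 0.0]
wrist_force: [-0.9, -1.2, 2.5]
width: -0.003
```

```bash
python3 -m jog '[[[1,0,0,0.02,0,0,0],[1,0,0,0.04,0,0,0],[1,0,0,0.04,0,0,0]]]'
```

```text
time: 5.32
tool_pos: [0.5806, 0.2209, 0.2445]
tcp_rot: [-0.27, 3.13, -0.0]
wrist_force: [-2.5, -1.9, 5.0]
width: 0.001
```

```bash
python3 -m jog '[[[1,0,0,0.03,0,0,0],[1,0,0,0.06,0,0,0],[1,0,0,0.08,0,0,0],[1,0,0,0.08,0,0,0]]]'; python3 -c "
from workcell import bot
print(bot.read_state()['wrist_force'])
import cv2
bot.read_camera('top')
print(bot.read_state()['wrist_force'],bot.read_state()['tool_pos'])"
```

```text
time: 5.82
tool_pos: [0.5807, 0.2209, 0.2444]
tcp_rot: [-0.27, 3.129, 0.0]
wrist_force: [-3.7, -1.4, 8.2]
width: -0.001
[-3.69379172 -1.3520634   8.19371127]
[-4.83426864 -1.76256703 10.00049496] [0.58070581 0.22089473 0.2444618 ]
```

```bash
python3 -m jog '[[[1,0.05,0,0.02,0,0,0],[1,0.15,0,0.02,0,0,0],[1,0.3,0,0.02,0,0,0],[1,0.45,0,0.02,0,0,0],[1,0.6,0,0.02,0,0,0],[1,0.75,0,0.02,0,0,0],[1,0.9,0,0.02,0,0,0],[1,1.05,0,0.02,0,0,0],[1,1.2,0,0.02,0,0,0]]]'
python3 - <<'E'
from h import *
cv2.imwrite("pics/w2.png",bot.read_camera("wrist")[:,:,::-1]);print(bot.read_state()["wrist_force"])
E
```

```text
time: 7.0
tool_pos: [0.5702, 0.2192, 0.2445]
tcp_rot: [-0.27, 3.125, 0.002]
wrist_force: [3.1, -0.0, 6.4]
width: 0.002
[ 0.77820117 -0.26876864  4.98435054]
```

View pics/w2.png

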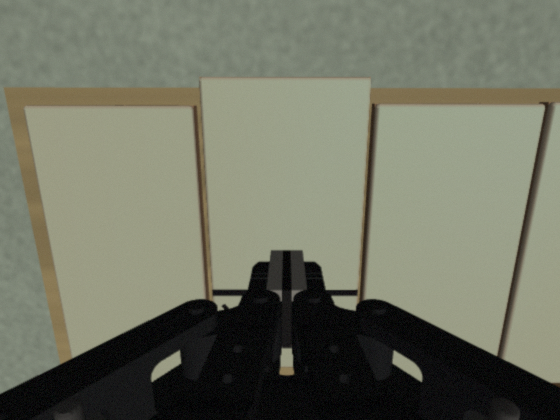

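The tile follows straight, with its near end (row 78) now beyond the board edge (row 95). I add a little pressure and carry on.

```bash
python3 -m jog '[[[1,0,0,0.04,0,0,0],[1,0.05,0,0.08,0,0,0],[1,0.2,0,0.1,0,0,0],[1,0.35,0,0.1,0,0,0],[1,0.5,0,0.1,0,0,0],[1,0.65,0,0.1,0,0,0],[1,0.8,0,0.1,0,0,0],[1,0.95,0,0.1,0,0,0]]]'
```

```text
time: 8.05
tool_pos: [0.5616, 0.2178, 0.2445]
tcp_rot: [-0.269, 3.122, 0.003]
wrist_force: [3.6, 0.6, 7.6]
width: -0.001
```

```bash
python3 -m jog '[[[1,0.1,0,0.05,0,0,0],[1,0.25,0,0.06,0,0,0],[1,0.4,0,0.07,0,0,0],[1,0.55,0,0.07,0,0,0],[1,0.7,0,0.07,0,0,0],[1,0.85,0,0.07,0,0,0],[1,1.0,0,0.07,0,0,0],[1,1.15,0,0.07,0,0,0]]]'
python3 - <<'E'
from h import *
cv2.imwrite("pics/w3.png",bot.read_camera("wrist")[:,:,::-1]);s=bot.read_state();print(s["wrist_force"],s["tool_pos"])
E
```

```text
time: 9.05
tool_pos: [0.5508, 0.216, 0.2444]
tcp_rot: [-0.269, 3.12, 0.003]
wrist_force: [3.8, 1.4, 9.8]
width: -0.0
[ 3.25784653 -0.14200924  9.30125213] [0.55069743 0.21599677 0.24441249]
```

View pics/w3.png

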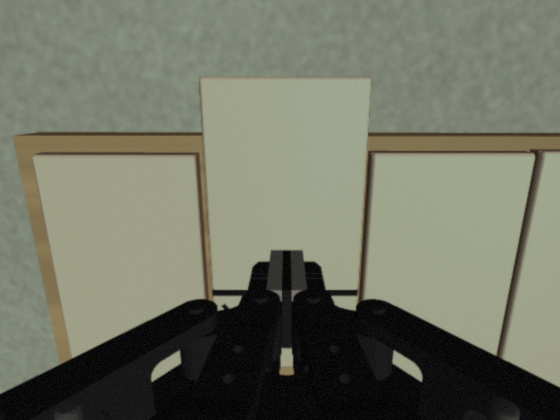

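There's no slip: the tile's near end is still at row 78, about 24 mm out. Another 1.75 cm to go.

```bash
python3 -m jog '[[[1,0.15,0,0.02,0,0,0],[1,0.3,0,0.02,0,0,0],[1,0.45,0,0.03,0,0,0],[1,0.6,0,0.03,0,0,0],[1,0.75,0,0.03,0,0,0],[1,0.9,0,0.03,0,0,0],[1,1.05,0,0.03,0,0,0],[1,1.2,0,0.03,0,0,0],[1,1.35,0,0.03,0,0,0],[1,1.5,0,0.03,0,0,0],[1,1.65,0,0.03,0,0,0],[1,1.75,0,0.03,0,0,0]]]'
python3 - <<'E'
from h import *
cv2.imwrite("pics/w4.png",bot.read_camera("wrist")[:,:,::-1]);s=bot.read_state();print(s["wrist_force"],s["tool_pos"])
cv2.imwrite("pics/t4.png",bot.read_camera("top")[:,:,::-1])
m=bot.camera_model("wrist")
E
```

```text
time: 10.6
tool_pos: [0.5339, 0.2131, 0.2444]
tcp_rot: [-0.269, 3.12, 0.004]
wrist_force: [4.2, -0.2, 9.5]
width: 0.001
[ 4.22610421  1.09508593 10.63656548] [0.53381564 0.21312172 0.24442487]
```

View pics/w4.png

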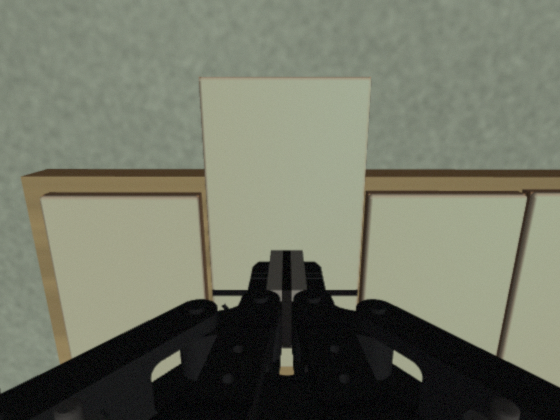

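```bash
python3 - <<'E'
from h import *
m=bot.camera_model("wrist");s=bot.read_state();R=Ro.from_rotvec(s["tcp_rot"])
for p in ((202,78),(371,78),(213,293),(357,293)):
    w=back("wrist",p,.071,m); print(w.round(4),(R.inv().apply(w-s["tool_pos"])*1000).round(1))
E
python3 -m jog '[[[1,0,0,-0.1,0,0,0],[1,0,0,-0.3,0,0,0],[1,0,0,-1,0,0,0],[1,0,0,-2,0,0,0],[1,0,0,-3.5,0,0,0],[0.1,0,0,-5.5,0,0,0],[0.1,0,0,-6,0,0,0],[0.1,0,0,-6,0,0,0],[0.1,0,0,-6,0,0,0]]]'
python3 - <<'E'
from h import *
np.set_printoptions(precision=4,suppress=True)
s=bot.read_state();print(s["tool_pos"],s["tcp_rot"],s["width"],s["wrist_force"])
cv2.imwrite("pics/w5.png",bot.read_camera("wrist")[:,:,::-1])
print(bot.camera_model("wrist"))
E
```

```text
[0.4641 0.1704 0.071 ] [ 77.8 -30.4 172.6]
[0.4534 0.232  0.071 ] [ 77.8  32.1 172.7]
[0.5521 0.1846 0.071 ] [-11.4 -31.5 173.5]
[0.5413 0.2471 0.071 ] [-11.4  31.9 173.6]
time: 11.82
tool_pos: [0.5305, 0.2121, 0.3002]
tcp_rot: [0.27, -3.129, 0.0]
wrist_force: [0.5, -0.3, -0.5]
width: 0.847
[0.5305 0.2121 0.3002] [ 0.27   -3.1289  0.0004] 0.846914494369304 [ 0.4898 -0.3019 -0.4576]
{'intrinsics': array([[359.972 ,   0.    , 286.2394],
       [  0.    , 359.972 , 206.2587],
       [  0.    ,   0.    ,   1.    ]]), 'rvec': array([-1.8975, -2.2566, -0.3117]), 'tvec': array([-0.1185, -0.5449,  0.1254])}
```

View pics/w5.png

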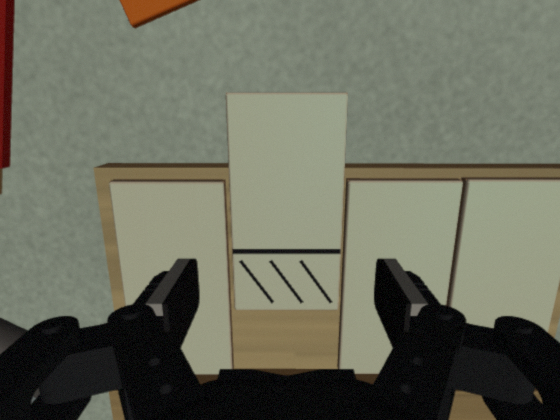

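Run:
```python
from h import *
m=bot.camera_model("wrist");s=bot.read_state();R=Ro.from_rotvec(s["tcp_rot"])
for l in (.155,.160,.165,.170):
    print(l,[proj("wrist",R.apply([x,y,l])+s["tool_pos"],m).round(1).tolist() for x,y in((.011,-.036),(.011,.036),(-.011,-.036))])
for p in ((228,94),(346,94),(233,251),(340,251)):
    w=back("wrist",p,.071,m); print(w.round(4),(R.inv().apply(w-s["tool_pos"])*1000).round(1))
im=cv2.imread("pics/w5.png");cv2.imwrite("pics/w5c.png",cv2.resize(im[240:400,90:480],None,fx=2,fy=2,interpolation=cv2.INTER_CUBIC))
```

```text
0.155 [[[187.9, 264.3]], [[380.7, 264.3]], [[192.1, 316.1]]]
0.16 [[[191.3, 258.7]], [[377.5, 258.8]], [[195.2, 309.0]]]
0.165 [[[194.4, 253.6]], [[374.4, 253.6]], [[198.1, 302.5]]]
0.17 [[[197.4, 248.7]], [[371.6, 248.8]], [[200.8, 296.3]]]
[0.4627 0.17   0.071 ] [ 73.6 -29.8 229.1]
[0.4521 0.2309 0.071 ] [ 73.7  32.  229.1]
[0.5501 0.1842 0.071 ] [-14.9 -30.7 229. ]
[0.5393 0.2465 0.071 ] [-14.9  32.5 229. ]
```

View pics/w5c.png

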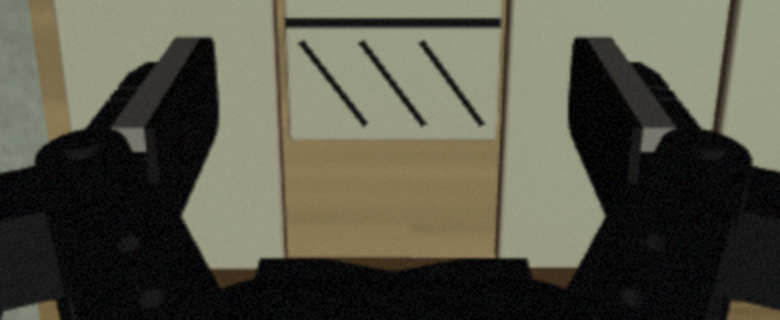

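```bash
python3 -m jog '[[[0,1.5,0.09,0,0,0,0],[0,3.5,0.09,0.5,0,0,0],[0,5.2,0.09,2,0,0,0],[0,5.75,0.09,3.5,0,0,0],[0,5.75,0.09,5,0,0,0],[0,5.75,0.09,6.3,0,0,0],[0,5.75,0.09,6.7,0,0,0],[0,5.75,0.09,6.9,0,0,0],[0,5.75,0.09,6.92,0,0,0],[0,5.75,0.09,6.92,0,0,0]]]'
python3 - <<'E'
from h import *
np.set_printoptions(precision=4,suppress=True)
s=bot.read_state();print(s["tool_pos"],s["tcp_rot"],s["width"],s["wrist_force"])
cv2.imwrite("pics/w6.png",bot.read_camera("wrist")[:,:,::-1])
im=bot.read_camera("scene")[:,:,::-1];cv2.imwrite("pics/s6.png",cv2.resize(im[130:310,280:480],None,fx=3,fy=3,interpolation=cv2.INTER_CUBIC))
E
```

```text
time: 13.12
tool_pos: [0.4744, 0.2033, 0.2321]
tcp_rot: [-0.27, 3.129, 0.0]
wrist_force: [0.7, -0.0, -0.3]
width: 1.003
[0.4744 0.2033 0.2321] [-0.27    3.129   0.0004] 1.0027059789517572 [ 0.6616 -0.012  -0.2587]
```

View pics/w6.png

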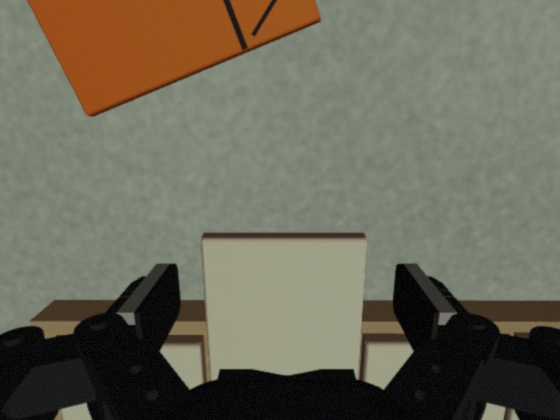

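View pics/s6.png

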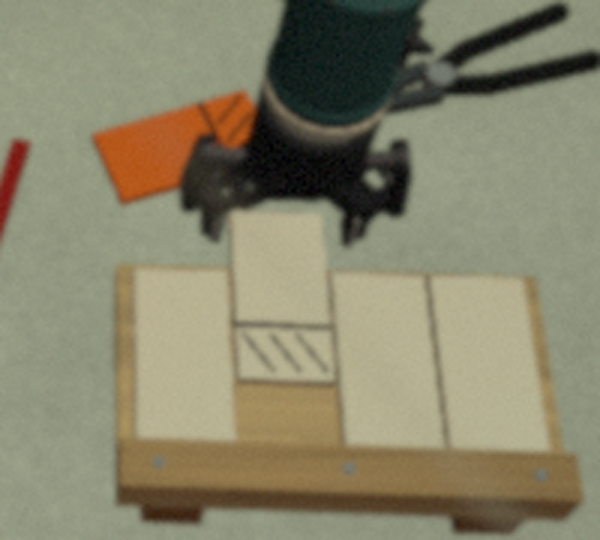

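Both fingers straddle the tile end (its sides at columns 203 and 365), over free space. I close on it.

```bash
python3 -m jog '[[[0.1,0,0,0.1,0,0,0],[0.3,0,0,0.1,0,0,0],[0.4,0,0,0.1,0,0,0],[0.4,0,0,0.1,0,0,0],[0.4,0,0,0.1,0,0,0]]]' 70
python3 - <<'E'
from h import *
np.set_printoptions(precision=4,suppress=True)
s=bot.read_state();print(s["tool_pos"],s["width"],s["wrist_force"],s["torque"])
im=bot.read_camera("scene")[:,:,::-1];cv2.imwrite("pics/s7.png",cv2.resize(im[130:310,280:480],None,fx=3,fy=3,interpolation=cv2.INTER_CUBIC))
cv2.imwrite("pics/w7.png",bot.read_camera("wrist")[:,:,::-1])
E
```

```text
time: 13.85
tool_pos: [0.4741, 0.2032, 0.2313]
tcp_rot: [-0.27, 3.13, -0.0]
wrist_force: [-1.8, -0.4, 4.4]
width: 0.73
[0.4741 0.2032 0.2313] 0.7301500408653349 [-1.7954 -0.3522  4.3589] [-0.1985  0.249  -0.0132]
```

View pics/w7.png

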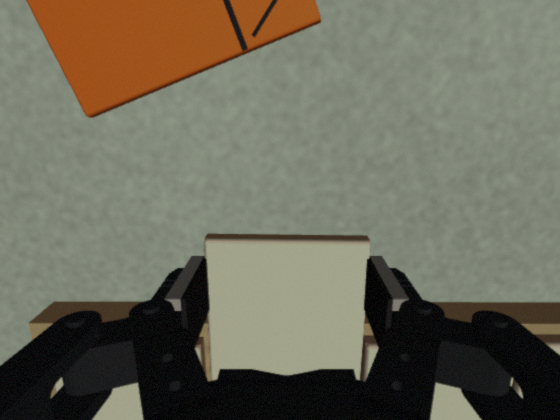

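```bash
python3 -m jog '[[[0.5,0,0,-0.1,0,0,0],[0.5,0,0,-0.3,0,0,0],[0.5,0,0,-0.6,0,0,0],[0.5,0,0,-0.9,0,0,0],[0.5,0,0,-1.3,0,0,0],[0.5,0,0,-1.7,0,0,0]]]' 70
python3 - <<'E'
from h import *
np.set_printoptions(precision=4,suppress=True)
s=bot.read_state();print(s["tool_pos"],s["width"],s["wrist_force"],s["torque"])
im=bot.read_camera("scene")[:,:,::-1];cv2.imwrite("pics/s8.png",cv2.resize(im[130:310,280:480],None,fx=3,fy=3,interpolation=cv2.INTER_CUBIC))
cv2.imwrite("pics/w8.png",bot.read_camera("wrist")[:,:,::-1])
E
```

```text
time: 14.7
tool_pos: [0.474, 0.2032, 0.2479]
tcp_rot: [-0.27, 3.13, 0.0]
wrist_force: [0.4, 0.9, -0.9]
width: 0.739
[0.474  0.2032 0.2479] 0.7391315024409892 [ 0.3958  0.9078 -0.8783] [0.0246 0.0605 0.0233]
```

View pics/s8.png

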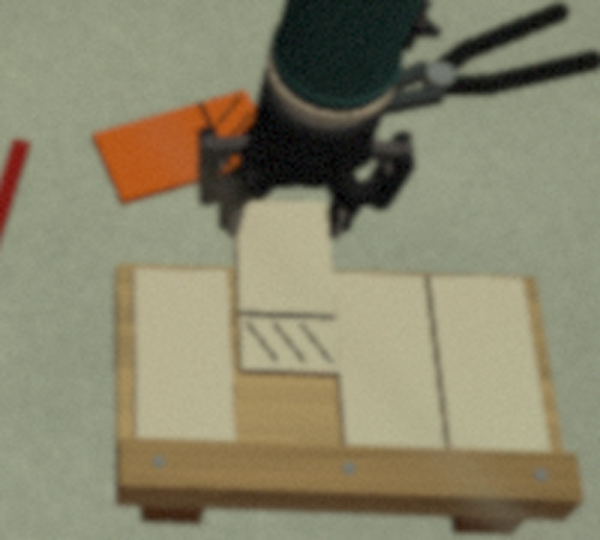

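View pics/w8.png

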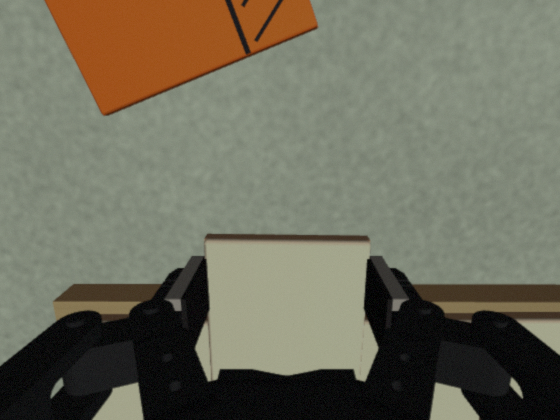

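The tile is lifted, level and still square in the jaws. Now I refine the cutter pose before carrying it over.

Run:
```python
from h import *
np.set_printoptions(precision=4,suppress=True)
T=bot.camera_model("top");S=bot.camera_model("scene")
ct=unc([(33,195),(92,440),(738,295),(675,52),(118,176),(178,415)],4.2,(320,140))
cs=unc([(748,78),(657,62),(635,278),(658,278),(682,60)],3.4,(0,150))
def f(v):
    z=v[3];Lc=np.array([(.085,.22,z),(-.085,.22,z),(-.085,-.22,z),(.085,-.22,z),(.083,.165,.044),(-.083,.165,.044)])
    return np.concatenate([(proj("top",fr(v,Lc),T)-ct).ravel()])
r=least_squares(f,[.54,-.35,.195,.02]);print(r.x,f(r.x).reshape(-1,2).round(1).tolist())
s=cv2.imread("pics/scene0.png");cv2.imwrite("pics/c1.png",cv2.resize(s[160:250,150:230],None,fx=7,fy=6,interpolation=cv2.INTER_CUBIC))
t=cv2.imread("pics/top0.png");cv2.imwrite("pics/c2.png",cv2.resize(t[170:250,320:400],None,fx=7,fy=7,interpolation=cv2.INTER_CUBIC))
```

```text
[ 0.5428 -0.3509  0.1938  0.01  ] [[-0.3, -0.4], [-0.3, 0.8], [0.3, 0.5], [-0.4, -0.5], [0.3, -1.4], [0.3, 1.1]]
```

View pics/c2.png

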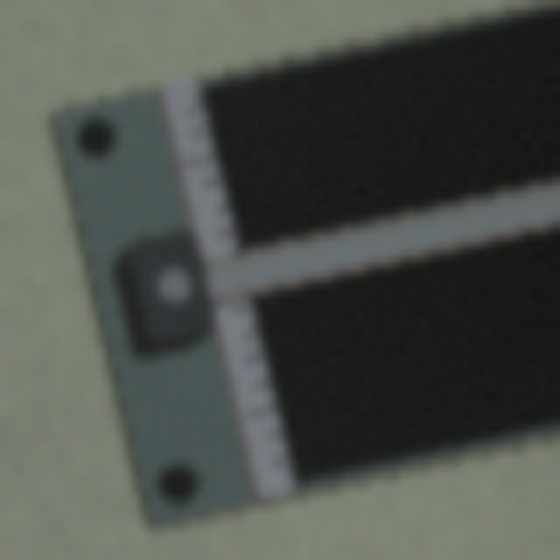

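View pics/c1.png

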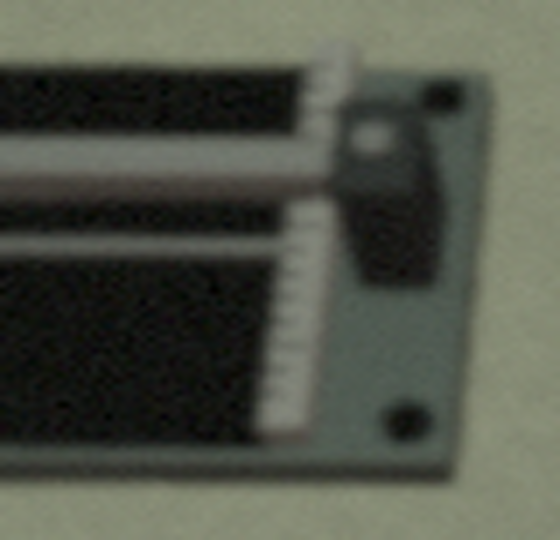

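```bash
cat >> h.py <<'E'
C=np.array([.5428,-.3509,.1938])
E
python3 - <<'E'
from h import *
delta(*tgt(*inb(.06,.125,C),.36,C[2]))
E
```

```text
shift cm [ -2.992 -43.146 -11.177] rot [ 0.0002  0.0013 -0.0216]
```

```bash
python3 -m jog '[[[0.5,0,0,-1,0,0,0],[0.5,0,0,-3,0,0,0],[0.5,0,0,-5.5,0,0,0],[0.5,-0.3,-2,-8,0,0,-0.005],[0.5,-0.6,-6,-10,0,0,-0.01],[0.5,-1,-11,-11.2,0,0,-0.02],[0.5,-1.5,-16,-11.2,0,0,-0.022],[0.5,-2,-21,-11.2,0,0,-0.022],[0.5,-2.5,-26,-11.2,0,0,-0.022],[0.5,-3,-31,-11.2,0,0,-0.022],[0.5,-3,-35,-11.2,0,0,-0.022],[0.5,-3,-38,-11.2,0,0,-0.022]]]'
python3 -m jog '[[[0.5,0,-3,0,0,0,0],[0.5,0,-4.5,0,0,0,0],[0.5,0,-5,0,0,0,0],[0.5,0,-5,0,0,0,0]]]'
python3 - <<'E'
from h import *
np.set_printoptions(precision=5,suppress=True)
s=bot.read_state();print(s["time"],s["tool_pos"],s["tcp_rot"],s["width"],s["wrist_force"],s["torque"])
print(bot.camera_model("wrist"))
cv2.imwrite("pics/w9.png",bot.read_camera("wrist")[:,:,::-1])
E
```

```text
time: 16.3
tool_pos: [0.5688, -0.1679, 0.3601]
tcp_rot: [-0.303, 3.127, -0.001]
wrist_force: [0.5, 0.9, -1.1]
width: 0.732
time: 16.8
tool_pos: [0.5782, -0.2146, 0.3595]
tcp_rot: [0.305, -3.126, -0.001]
wrist_force: [-0.1, -0.1, -1.3]
width: 0.732
16.8 [ 0.57824 -0.21462  0.35954] [ 0.30469 -3.12645 -0.00092] 0.731913686968001 [-0.10971 -0.1022  -1.34301] [ 0.00904  0.12223 -0.03789]
{'intrinsics': array([[359.97201,   0.     , 286.23937],
       [  0.     , 359.97201, 206.25868],
       [  0.     ,   0.     ,   1.     ]]), 'rvec': array([-1.87359, -2.27858, -0.31693]), 'tvec': array([ 0.32144, -0.52948,  0.19102])}
```

View pics/w9.png

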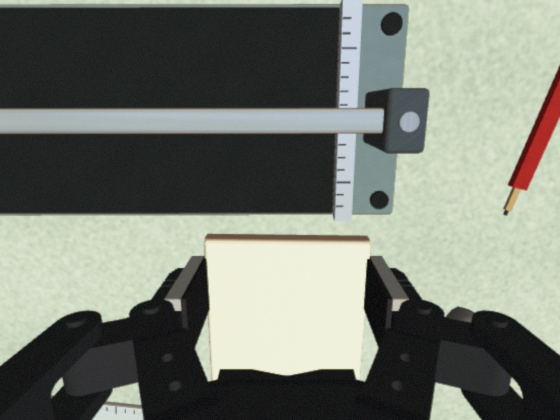

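Run:
```python
from h import *
im=cv2.imread("pics/w9.png");cv2.imwrite("pics/w9c.png",cv2.resize(im[0:230,300:440],None,fx=5,fy=2.6,interpolation=cv2.INTER_CUBIC))
```

```text
(no output)
```

View pics/w9c.png

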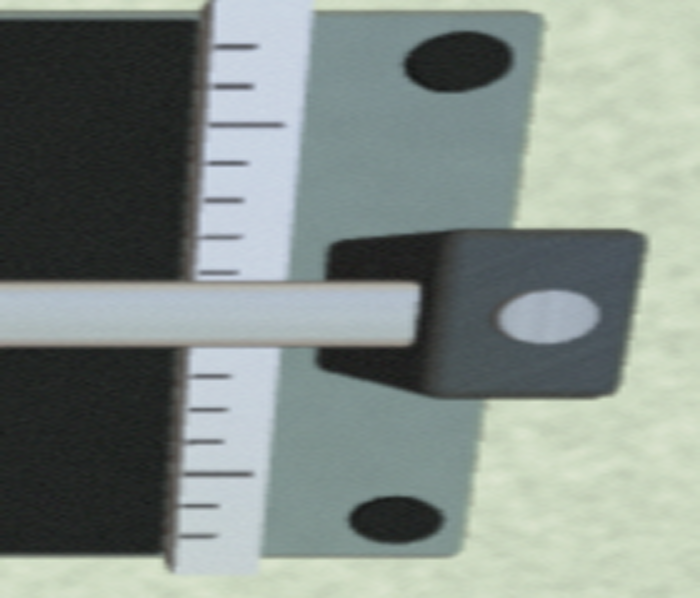

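Run:
```python
from h import *
np.set_printoptions(precision=4,suppress=True)
m=bot.camera_model("wrist")
R=cv2.Rodrigues(m["rvec"])[0];print("cam",-R.T@m["tvec"],R[2])
q=lambda p,z:back("wrist",p,z,m)
a,b=q((342.4,3.8),.044),q((335,219.2),.044);print("ftop",a,b,np.arctan2(b[1]-a[1],b[0]-a[0]),np.linalg.norm(b-a))
a2,b2=q((340.6,3.8),.030),q((333.2,217),.030);print("foot",a2,b2,np.arctan2(b2[1]-a2[1],b2[0]-a2[0]))
for r in (108.8,132.7):
  for z in (.092,.072): print("rail",r,z,q((50,r),z),q((370,r),z))
L=np.array([(83,165,44),(0,165,44),(0,165,30),(8,150,92),(-8,150,92),(0,100,92),(85,220,10),(85,220,30)])/1000
print(proj("wrist",fr(C,L),m).round(1).tolist())
```

```text
cam [ 0.5109 -0.2268  0.3279] [ 0.2673  0.0533 -0.9621]
ftop [ 0.4361 -0.201   0.044 ] [ 0.5929 -0.1693  0.044 ] 0.199147848717353 0.15995843475372445
foot [ 0.4326 -0.201   0.03  ] [ 0.5953 -0.1685  0.03  ] 0.19738959865764985
rail 108.8 0.092 [ 0.5425 -0.3728  0.092 ] [ 0.5033 -0.1742  0.092 ]
rail 108.8 0.072 [ 0.5452 -0.3851  0.072 ] [ 0.5026 -0.1697  0.072 ]
rail 132.7 0.092 [ 0.5576 -0.3725  0.092 ] [ 0.5177 -0.1704  0.092 ]
rail 132.7 0.072 [ 0.5615 -0.3848  0.072 ] [ 0.5182 -0.1656  0.072 ]
[[330.8, 217.9], [334.6, 114.5], [332.3, 114.0], [320.4, 129.3], [321.1, 103.4], [242.2, 116.4], [386.1, 208.8], [392.2, 215.3]]
```

Run:
```python
from h import *
np.set_printoptions(precision=4,suppress=True)
im=cv2.imread("pics/w9.png");cv2.imwrite("pics/w9d.png",cv2.resize(im[220:400,160:420],None,fx=3,fy=3,interpolation=cv2.INTER_CUBIC))
m=bot.camera_model("wrist");s=bot.read_state();R=Ro.from_rotvec(s["tcp_rot"])
zt=s["tool_pos"][2]-.160
for p in ((206,240),(369,240)): print((R.inv().apply(back("wrist",p,zt,m)-s["tool_pos"])*1000).round(1))
for p in ((206,234),(369,234)): print((R.inv().apply(back("wrist",p,zt-.008,m)-s["tool_pos"])*1000).round(1))
```

```text
[ 18.7 -29.8 160. ]
[ 18.8  32.3 160. ]
[ 18.2 -31.5 168. ]
[ 18.2  34.1 168. ]
```

View pics/w9d.png

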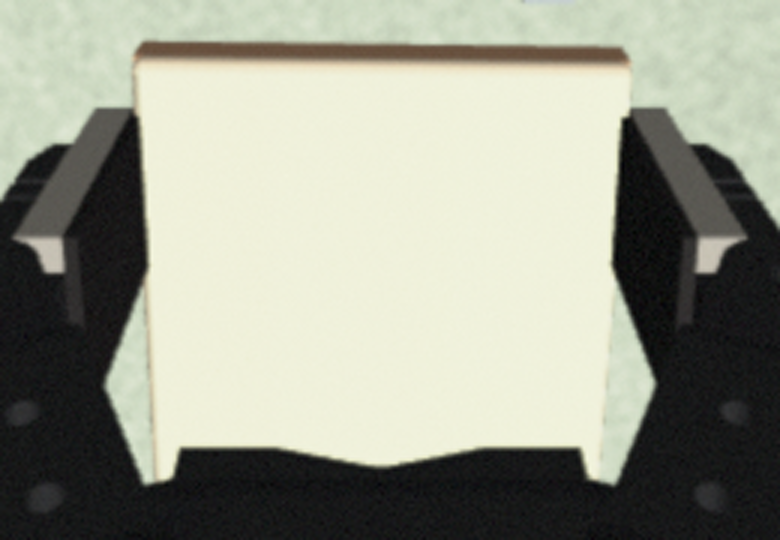

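The fence foot is 41 mm from the tool axis and the rail centre at tool x of about +58 mm. The tile's line sits at tool x of about -73.6 mm. I back off to the -x side, then go down and in under the rail.

```bash
python3 -m jog '[[[0.5,1.5,-0.2,0,0,0,0],[0.5,4.5,-0.6,0,0,0,0],[0.5,8.5,-1,0,0,0,0],[0.5,12.5,-1.4,0,0,0,0],[0.5,16,-1.4,1,0,0,0],[0.5,18.5,-1.4,3,0,0,0],[0.5,19.6,-1.4,6,0,0,0],[0.5,19.6,-1.4,9.5,0,0,0],[0.5,19.6,-1.4,12.5,0,0,0],[0.5,19.6,-1.4,14,0,0,0],[0.5,19.6,-1.4,14.4,0,0,0],[0.5,19.6,-1.4,14.4,0,0,0]]]'
python3 - <<'E'
from h import *
np.set_printoptions(precision=5,suppress=True)
s=bot.read_state();print(s["time"],s["tool_pos"],s["tcp_rot"],s["width"],s["wrist_force"],s["torque"])
im=bot.read_camera("scene")[:,:,::-1];cv2.imwrite("pics/s10.png",cv2.resize(im[100:260,0:280],None,fx=2.8,fy=2.8,interpolation=cv2.INTER_CUBIC))
im=bot.read_camera("top")[:,:,::-1];cv2.imwrite("pics/t10.png",cv2.resize(im[130:330,300:510],None,fx=2.9,fy=2.9,interpolation=cv2.INTER_CUBIC))
E
```

```text
time: 18.35
tool_pos: [0.3891, -0.2669, 0.2163]
tcp_rot: [-0.305, 3.126, -0.001]
wrist_force: [0.0, -0.1, -1.4]
width: 0.728
18.35 [ 0.38909 -0.26685  0.21633] [-0.30487  3.1259  -0.00131] 0.7284944792152043 [ 0.0247  -0.1259  -1.37925] [-0.03689  0.04248  0.04228]
```

View pics/s10.png

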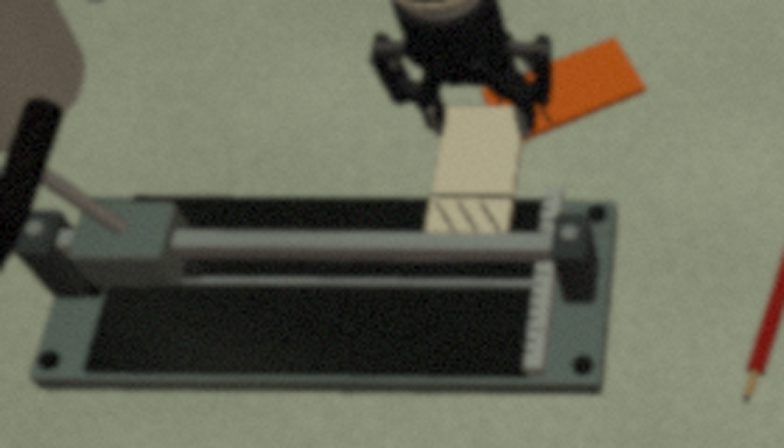

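View pics/t10.png

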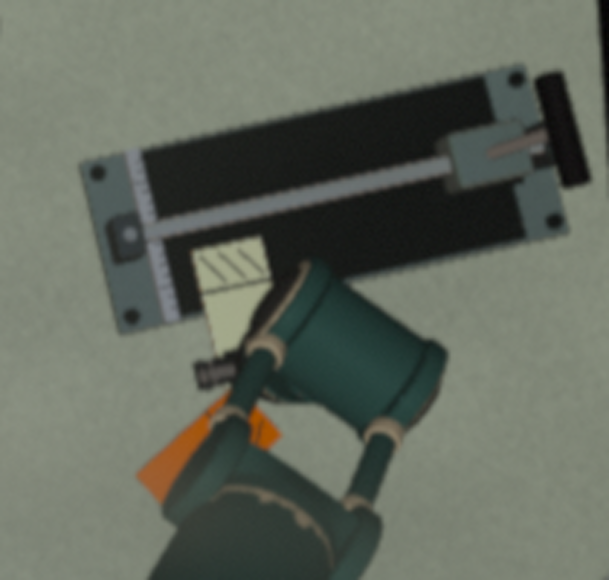

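The tile sits level just before the rail: far end at about (192–263, 243), line at about (202–270, 285) in the crop. I check the offsets from this top view.

Run:
```python
from h import *
np.set_printoptions(precision=4,suppress=True)
c,s=np.cos(C[2]),np.sin(C[2])
A=np.array([[c,s],[-s,c]])
def cut(p,z): return (A@(back("top",p,z)[:2]-C[:2])*1000).round(1)
for p in ((202,293),(270,277),(192,251),(263,236)): print("tile",cut(unc(p,2.9,(300,130)),.056))
for p in ((143,152),(178,320)): print("fence top",cut(unc(p,2.9,(300,130)),.044))
for p in ((160,231),(440,168)): print("rail",cut(unc(p,2.9,(300,130)),.092))
st=bot.read_state();print("tcp",(A@(st["tool_pos"][:2]-C[:2])*1000).round(1))
```

```text
tile [-64.4 143. ]
tile [-63.8  78.2]
tile [-24.5 142.9]
tile [-25.4  75.4]
fence top [ 77.1 163.8]
fence top [-83.6 168.7]
rail [ -2.6 173. ]
rail [ -2.4 -88.5]
tcp [-134.4  111.8]
```

Top view: the line is 61.5 mm short of the rail. The wrist estimate was 65 and the pad-relative one about 62. I slide in 6.25 cm, lower, and then recheck.

```bash
python3 -m jog '[[[0.5,-0.5,0,0,0,0,0],[0.5,-1.5,0,0,0,0,0],[0.5,-3,0,0,0,0,0],[0.5,-4.5,0,0,0,0,0],[0.5,-5.7,0,0,0,0,0],[0.5,-6.25,0,0.2,0,0,0],[0.5,-6.25,0,0.5,0,0,0],[0.5,-6.25,0,0.8,0,0,0],[0.5,-6.25,0,1.0,0,0,0],[0.5,-6.25,0,1.15,0,0,0],[0.5,-6.25,0,1.25,0,0,0],[0.5,-6.25,0,1.3,0,0,0]]]'
python3 - <<'E'
from h import *
np.set_printoptions(precision=5,suppress=True)
s=bot.read_state();print(s["time"],s["tool_pos"],s["tcp_rot"],s["width"],s["wrist_force"],s["torque"])
im=bot.read_camera("scene")[:,:,::-1];cv2.imwrite("pics/s11.png",cv2.resize(im[100:260,0:280],None,fx=2.8,fy=2.8,interpolation=cv2.INTER_CUBIC))
im=bot.read_camera("top")[:,:,::-1];cv2.imwrite("pics/t11.png",cv2.resize(im[130:270,310:450],None,fx=4.2,fy=4.2,interpolation=cv2.INTER_CUBIC))
E
```

```text
time: 19.95
tool_pos: [0.45, -0.2546, 0.2026]
tcp_rot: [-0.304, 3.127, -0.0]
wrist_force: [-0.9, -0.1, -0.9]
width: 0.735
19.95 [ 0.44999 -0.25464  0.20259] [-0.30438  3.12678 -0.00007] 0.7354434115828397 [-0.91677 -0.13788 -0.92507] [0.02988 0.03747 0.00015]
```

View pics/s11.png

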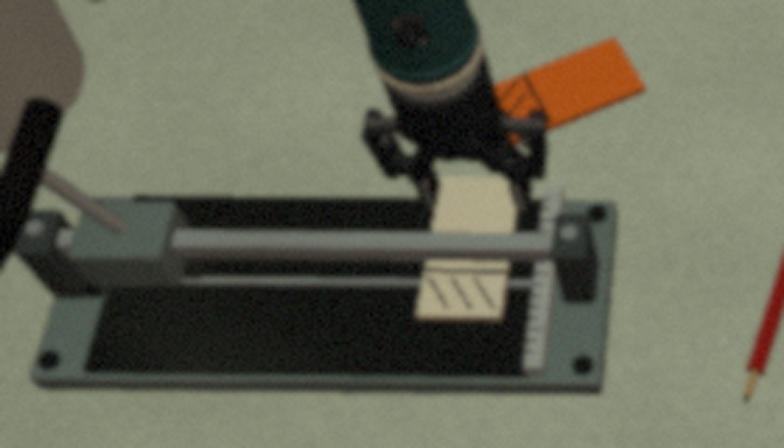

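View pics/t11.png

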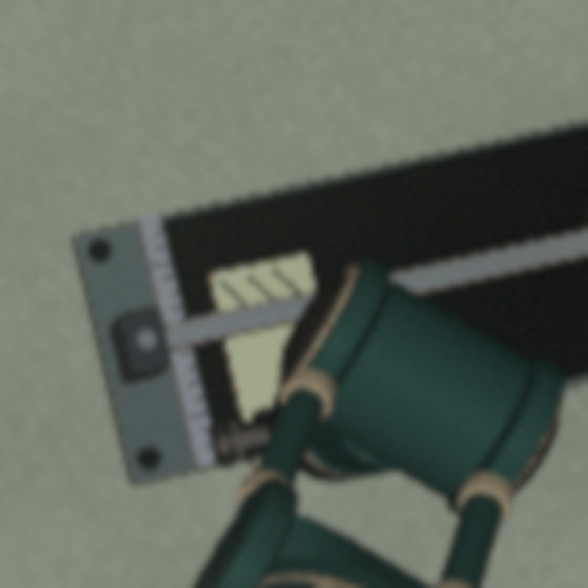

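```bash
python3 -m jog '[[[0.5,0,0,0.05,0,0,0],[0.5,0,0,0.1,0,0,0],[0.5,0,0,0.15,0,0,0],[0.5,0,0,0.2,0,0,0],[0.5,0,0,0.25,0,0,0],[0.5,0,0,0.3,0,0,0],[0.5,0,0,0.33,0,0,0],[0.5,0,0,0.33,0,0,0]]]'
```

```text
time: 21.05
tool_pos: [0.45, -0.2546, 0.1993]
tcp_rot: [-0.305, 3.127, 0.0]
wrist_force: [-0.3, -0.3, -1.0]
width: 0.74
```

```bash
python3 -m jog '[[[0.5,0,0,0.04,0,0,0],[0.5,0,0,0.08,0,0,0],[0.5,0,0,0.12,0,0,0],[0.5,0,0,0.12,0,0,0]]]';python3 - <<'E'
from h import *
np.set_printoptions(precision=5,suppress=True)
s=bot.read_state();print(s["wrist_force"],s["torque"])
im=bot.read_camera("scene")[:,:,::-1];cv2.imwrite("pics/s12.png",cv2.resize(im[150:240,130:240],None,fx=6,fy=6,interpolation=cv2.INTER_CUBIC))
for cc in (C,C+[.003,.002,0]):
  print(proj("scene",fr(cc,np.array([(0,112-32,38),(0,112+32,38),(40,80,38),(40,144,38),(0,40,30)])/1000)).round(1).tolist())
E
```

```text
time: 21.55
tool_pos: [0.4501, -0.2546, 0.1985]
tcp_rot: [-0.305, 3.127, -0.0]
wrist_force: [-2.6, 1.7, 4.0]
width: 0.729
[-2.61551  1.68069  4.04249] [ 0.1158   0.33078 -0.04625]
[[151.6, 197.7], [180.7, 198.0], [149.0, 213.6], [178.6, 213.9], [134.4, 199.4]]
[[152.0, 199.0], [181.1, 199.3], [149.4, 214.9], [179.0, 215.2], [134.8, 200.7]]
```

View pics/s12.png

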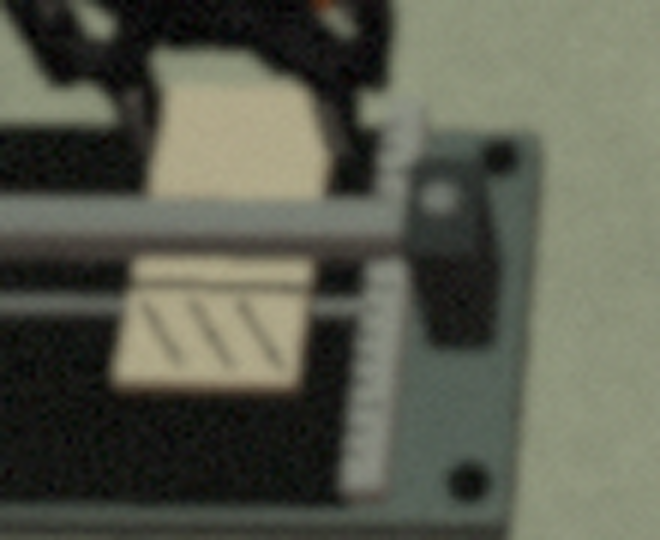

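Run:
```python
from h import *
for z in (72,92):
  print(z,proj("scene",fr(C,np.array([(-8,112,z),(8,112,z),(0,112,z)])/1000)).round(1).tolist())
im=bot.read_camera("top")[:,:,::-1];cv2.imwrite("pics/t12.png",cv2.resize(im[165:245,330:410],None,fx=7,fy=7,interpolation=cv2.INTER_CUBIC))
print(bot.read_state()["wrist_force"])
```

```text
72 [[163.5, 186.5], [162.5, 192.8], [163.0, 189.7]]
92 [[161.6, 181.4], [160.6, 187.8], [161.1, 184.6]]
[-3.05056528  1.3488783   4.41485364]
```

View pics/t12.png

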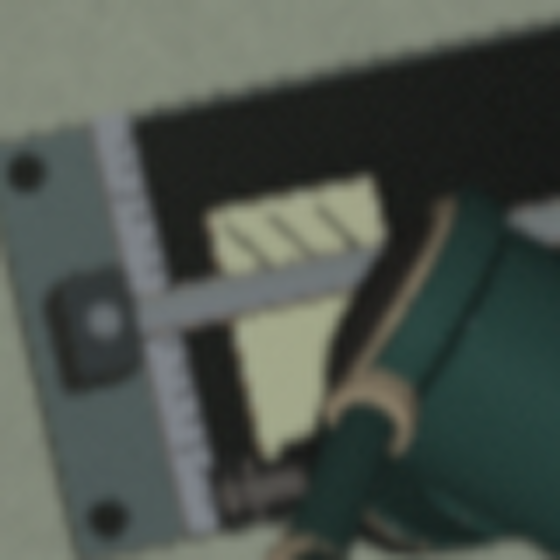

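Run:
```python
from h import *
c,s=np.cos(C[2]),np.sin(C[2]);A=np.array([[c,s],[-s,c]])
def cut(p,z): return (A@(back("top",unc(p,7,(330,165)),z)[:2]-C[:2])*1000).round(1)
print([cut(p,.038) for p in ((207,211),(372,177),(265,456))])
print("rail",[cut(p,.092) for p in ((150,292),(360,241),(150,334),(340,288))])
print("fence",[cut(p,.044) for p in ((133,118),(215,530))])
R=cv2.Rodrigues(bot.camera_model("top")["rvec"])[0];print(-R.T@bot.camera_model("top")["tvec"])
```

```text
[array([ 37.8, 143.9]), array([36.7, 77.9]), array([-60.2, 144.4])]
rail [array([  7.5, 181. ]), array([ 8.9, 99.6]), array([ -7.9, 184.6]), array([ -6.7, 111.1])]
fence [array([ 79.1, 164.5]), array([-83.9, 170.9])]
[0.36296497 0.01216113 1.51056434]
```

All views now agree that the line is about 2.5 mm short of the rail's middle. I raise slightly, shift 2.5 mm in, lower again and release.

```bash
python3 -m jog '[[[0.5,0,0,-0.1,0,0,0],[0.5,0,0,-0.2,0,0,0],[0.5,-0.1,0,-0.2,0,0,0],[0.5,-0.25,0,-0.2,0,0,0],[0.5,-0.25,0,-0.15,0,0,0],[0.5,-0.25,0,-0.1,0,0,0],[0.5,-0.25,0,-0.05,0,0,0],[0.5,-0.25,0,0,0,0,0],[0.5,-0.25,0,0,0,0,0]]]'
```

```text
time: 22.78
tool_pos: [0.4526, -0.2541, 0.1985]
tcp_rot: [-0.305, 3.127, -0.0]
wrist_force: [-1.3, 1.5, 3.7]
width: 0.732
```

```bash
python3 -m jog '[[[0.2,0,0,0,0,0,0],[0.1,0,0,0,0,0,0],[0.1,0,0,0,0,0,0],[0.1,0,0,-0.05,0,0,0],[0.1,0,0,-0.2,0,0,0],[0.1,0,0,-0.6,0,0,0]]]'
python3 - <<'E'
from h import *
s=bot.read_state();print(s["time"],s["tool_pos"].round(4),s["width"],s["wrist_force"].round(1))
cv2.imwrite("pics/w13.png",bot.read_camera("wrist")[:,:,::-1])
im=bot.read_camera("scene")[:,:,::-1];cv2.imwrite("pics/s13.png",cv2.resize(im[150:240,130:240],None,fx=6,fy=6,interpolation=cv2.INTER_CUBIC))
E
```

```text
time: 23.52
tool_pos: [0.4524, -0.254, 0.2041]
tcp_rot: [0.305, -3.126, -0.0]
wrist_force: [-0.1, 0.9, 0.7]
width: 0.9
23.525 [ 0.4524 -0.254   0.2041] 0.900277999762055 [-0.1  0.9  0.7]
```

View pics/s13.png

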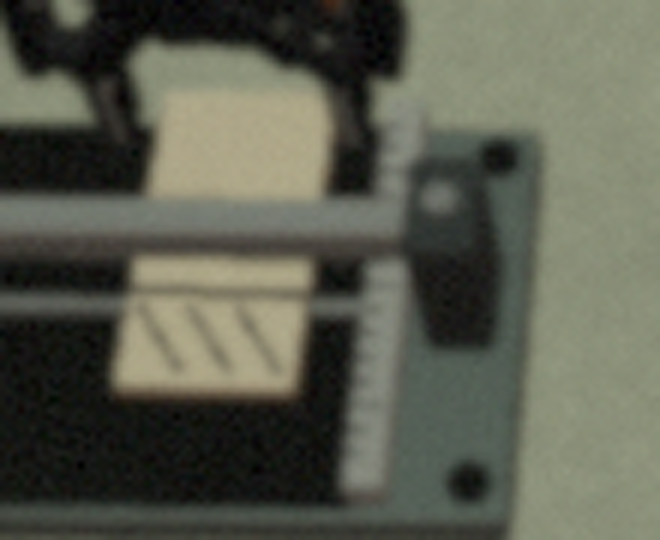

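View pics/w13.png

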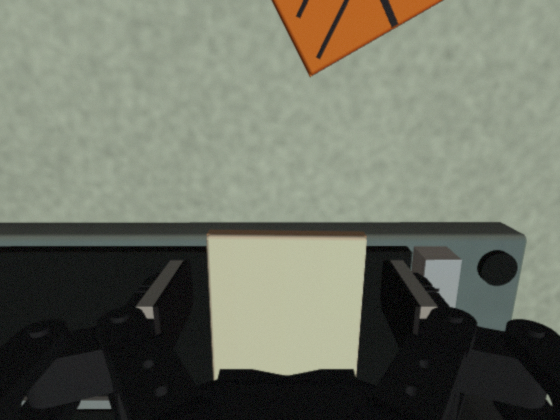

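The tile lies flat and released. Next I raise, shut the fingers, and come down on the tile's -y side for the push.

```bash
python3 -m jog '[[[0.1,0,0,-1.5,0,0,0],[0.1,0,0,-3.5,0,0,0],[1,-0.8,-1.5,-4,0,0,0],[1,-1.8,-3.5,-4,0,0,0],[1,-2.6,-5.5,-4,0,0,0],[1,-2.6,-5.5,-4,0,0,0],[1,-2.6,-5.5,-4,0,0,0],[1,-2.6,-5.5,-3,0,0,0],[1,-2.6,-5.5,-1.8,0,0,0],[1,-2.6,-5.5,-0.7,0,0,0],[1,-2.6,-5.5,-0.3,0,0,0],[1,-2.6,-5.5,-0.3,0,0,0]]]' 40
python3 - <<'E'
from h import *
s=bot.read_state();print(s["time"],s["tool_pos"].round(4),s["width"],s["wrist_force"].round(1))
cv2.imwrite("pics/w14.png",bot.read_camera("wrist")[:,:,::-1])
im=bot.read_camera("scene")[:,:,::-1];cv2.imwrite("pics/s14.png",cv2.resize(im[120:240,90:240],None,fx=5,fy=5,interpolation=cv2.INTER_CUBIC))
E
```

```text
time: 25.12
tool_pos: [0.4884, -0.3029, 0.2064]
tcp_rot: [0.305, -3.126, -0.001]
wrist_force: [0.1, 0.5, 0.4]
width: 0.001
25.125 [ 0.4884 -0.3029  0.2064] 0.0005362922567461082 [0.1 0.5 0.4]
```

View pics/w14.png

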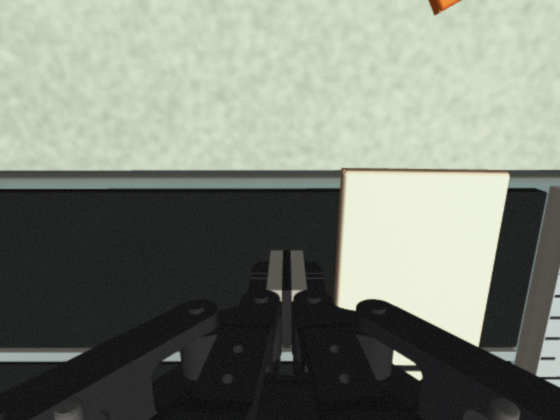

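View pics/s14.png

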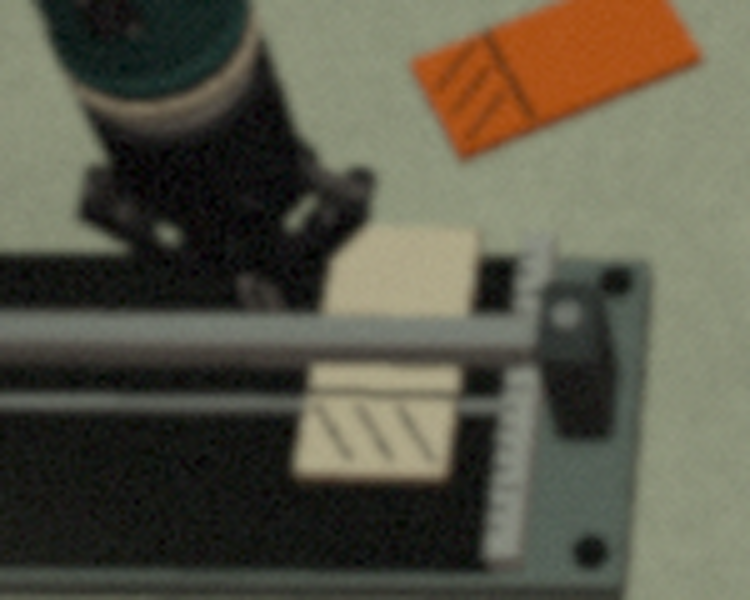

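```bash
python3 -m jog '[[[1,0,0.2,0,0,0,0],[1,0,0.4,0,0,0,0],[1,0,0.5,0,0,0,0],[1,0,0.55,0,0,0,0],[1,0,0.6,0,0,0,0],[1,0,0.65,0,0,0,0],[1,0,0.7,0,0,0,0],[1,0,0.75,0,0,0,0],[1,0,0.8,0,0,0,0],[1,0,0.85,0,0,0,0],[1,0,0.9,0,0,0,0],[1,0,0.95,0,0,0,0]]]'
python3 -m jog '[[[1,0,0.05,0,0,0,0],[1,0,0.1,0,0,0,0],[1,0,0.15,0,0,0,0],[1,0,0.2,0,0,0,0],[1,0,0.25,0,0,0,0],[1,0,0.3,0,0,0,0],[1,0,0.35,0,0,0,0],[1,0,0.4,0,0,0,0],[1,0,0.45,0,0,0,0],[1,0,0.5,0,0,0,0],[1,0,0.55,0,0,0,0],[1,0,0.6,0,0,0,0]]]'
python3 - <<'E'
from h import *
s=bot.read_state();print(s["time"],s["tool_pos"].round(4),s["wrist_force"].round(1))
cv2.imwrite("pics/w15.png",bot.read_camera("wrist")[:,:,::-1])
E
```

```text
time: 26.72
tool_pos: [0.4868, -0.2937, 0.2071]
tcp_rot: [-0.305, 3.127, -0.0]
wrist_force: [0.7, 0.3, 0.2]
width: -0.001
time: 28.22
tool_pos: [0.4856, -0.2878, 0.2071]
tcp_rot: [0.305, -3.127, 0.0]
wrist_force: [-0.3, -1.0, -0.7]
width: -0.002
28.225 [ 0.4856 -0.2878  0.2071] [-0.3 -1.  -0.7]
```

View pics/w15.png

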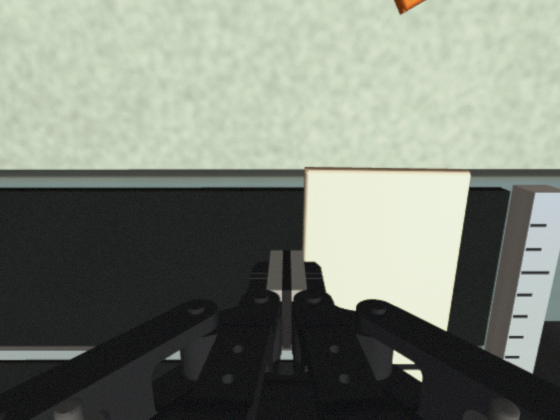

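The tip touches the tile's side at column 303 and the gap to the fence is about 40 px. I push gently.

```bash
python3 -m jog '[[[1,0,0.05,0,0,0,0],[1,0,0.12,0,0,0,0],[1,0,0.2,0,0,0,0],[1,0,0.28,0,0,0,0],[1,0,0.36,0,0,0,0],[1,0,0.44,0,0,0,0],[1,0,0.52,0,0,0,0],[1,0,0.6,0,0,0,0],[1,0,0.68,0,0,0,0],[1,0,0.76,0,0,0,0],[1,0,0.84,0,0,0,0],[1,0,0.92,0,0,0,0]]]'
python3 - <<'E'
from h import *
s=bot.read_state();print(s["time"],s["tool_pos"].round(4),s["wrist_force"].round(1))
cv2.imwrite("pics/w16.png",bot.read_camera("wrist")[:,:,::-1])
E
```

```text
time: 29.78
tool_pos: [0.4838, -0.2788, 0.2071]
tcp_rot: [0.305, -3.127, -0.0]
wrist_force: [-0.2, -1.0, -0.2]
width: 0.001
29.775 [ 0.4838 -0.2788  0.2071] [-0.2 -1.  -0.2]
```

View pics/w16.png

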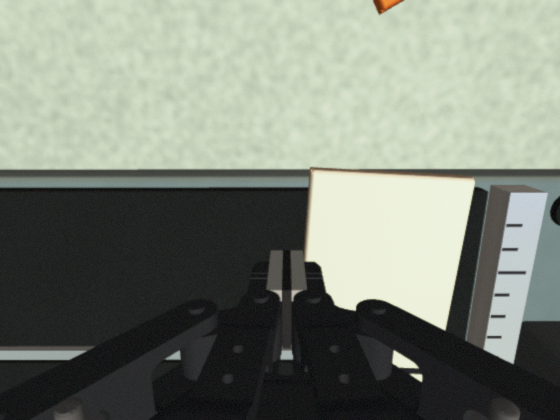

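```bash
python3 -m jog '[[[1,0,0.06,0,0,0,0],[1,0,0.12,0,0,0,0],[1,0,0.18,0,0,0,0],[1,0,0.24,0,0,0,0],[1,0,0.3,0,0,0,0],[1,0,0.36,0,0,0,0],[1,0,0.42,0,0,0,0],[1,0,0.48,0,0,0,0],[1,0,0.54,0,0,0,0],[1,0,0.6,0,0,0,0]]]'
python3 - <<'E'
from h import *
s=bot.read_state();print(s["time"],s["tool_pos"].round(4),s["wrist_force"].round(1))
cv2.imwrite("pics/w17.png",bot.read_camera("wrist")[:,:,::-1])
E
```

```text
time: 31.08
tool_pos: [0.4827, -0.2729, 0.2071]
tcp_rot: [-0.304, 3.127, -0.0]
wrist_force: [0.1, -0.8, 0.5]
width: -0.0
31.075 [ 0.4827 -0.2729  0.2071] [ 0.1 -0.8  0.5]
```

View pics/w17.png

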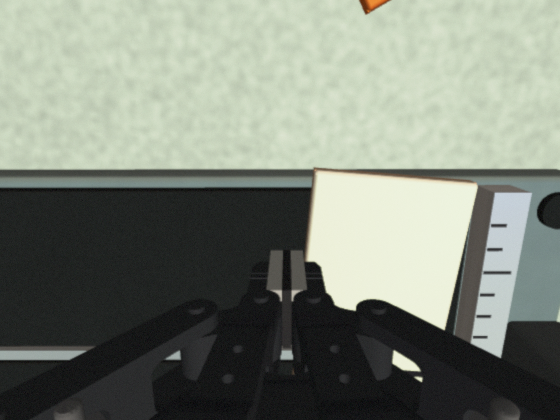

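```bash
python3 -m jog '[[[1,0,0.05,0,0,0,0],[1,0,0.1,0,0,0,0],[1,0,0.15,0,0,0,0],[1,0,0.2,0,0,0,0],[1,0,0.25,0,0,0,0],[1,0,0.3,0,0,0,0]]]'
python3 - <<'E'
from h import *
s=bot.read_state();print(s["time"],s["tool_pos"].round(4),s["wrist_force"].round(1))
cv2.imwrite("pics/w18.png",bot.read_camera("wrist")[:,:,::-1])
E
```

```text
time: 31.88
tool_pos: [0.4822, -0.27, 0.2071]
tcp_rot: [-0.305, 3.126, -0.001]
wrist_force: [0.3, -1.3, -0.2]
width: -0.004
31.875 [ 0.4822 -0.27    0.2071] [ 0.3 -1.3 -0.2]
```

View pics/w18.png

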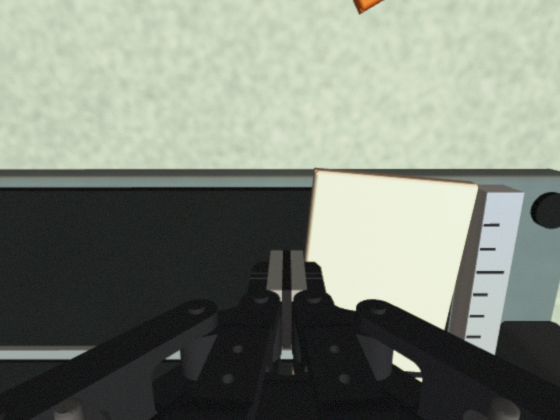

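```bash
python3 -m jog '[[[1,0,0.05,0,0,0,0],[1,0,0.1,0,0,0,0],[1,0,0.15,0,0,0,0],[1,0,0.2,0,0,0,0],[1,0,0.25,0,0,0,0],[1,0,0.3,0,0,0,0]]]'
python3 - <<'E'
from h import *
s=bot.read_state();print(s["time"],s["tool_pos"].round(4),s["wrist_force"].round(1))
cv2.imwrite("pics/w19.png",bot.read_camera("wrist")[:,:,::-1])
E
```

```text
time: 32.67
tool_pos: [0.4816, -0.2671, 0.2071]
tcp_rot: [-0.305, 3.127, -0.0]
wrist_force: [0.2, -1.5, -0.3]
width: -0.002
32.675 [ 0.4816 -0.2671  0.2071] [ 0.2 -1.5 -0.3]
```

View pics/w19.png

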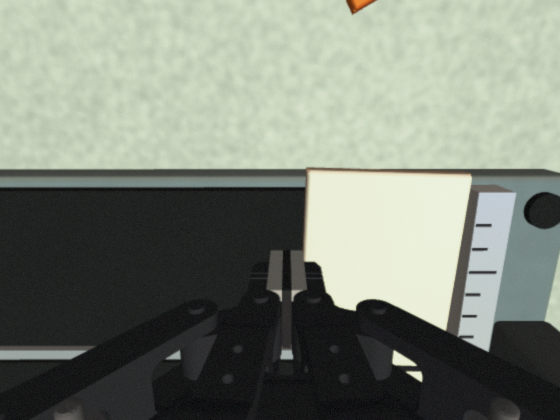

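```bash
python3 -m jog '[[[1,0,0.05,0,0,0,0],[1,0,0.1,0,0,0,0],[1,0,0.14,0,0,0,0],[1,0,0.18,0,0,0,0]]]';python3 -m jog '[[[1,0,0.03,0,0,0,0],[1,0,0.06,0,0,0,0]]]'
```

```text
time: 33.22
tool_pos: [0.4815, -0.2656, 0.2073]
tcp_rot: [-0.305, 3.126, -0.002]
wrist_force: [1.1, -4.0, 0.6]
width: 0.001
time: 33.48
tool_pos: [0.4815, -0.2654, 0.2075]
tcp_rot: [-0.305, 3.126, -0.003]
wrist_force: [1.9, -6.0, -0.7]
width: 0.001
```

```bash
python3 -m jog '[[[1,0,0.03,0,0,0,0],[1,0,0.03,0,0,0,0]]]'
python3 - <<'E'
from h import *
s=bot.read_state();print(s["time"],s["tool_pos"].round(4),s["wrist_force"].round(1))
im=bot.read_camera("wrist")[:,:,::-1];cv2.imwrite("pics/w20.png",im)
cv2.imwrite("pics/w20c.png",cv2.resize(im[155:375,290:530],None,fx=2.6,fy=2.6,interpolation=cv2.INTER_CUBIC))
E
```

```text
time: 33.72
tool_pos: [0.4814, -0.2653, 0.2076]
tcp_rot: [-0.305, 3.125, -0.004]
wrist_force: [1.6, -6.9, -0.8]
width: -0.001
33.725 [ 0.4814 -0.2653  0.2076] [ 1.6 -6.9 -0.8]
```

View pics/w20c.png

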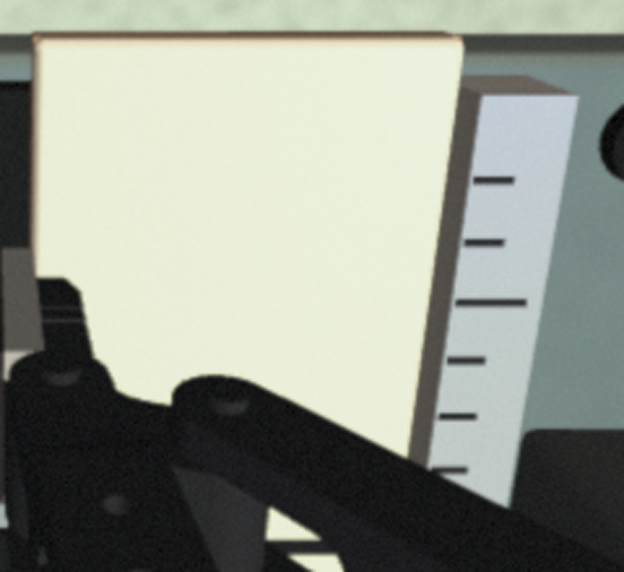

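The tile is flush along the fence. I back away and look from clear.

```bash
python3 -m jog '[[[1,0,-0.1,0,0,0,0],[1,0,-0.3,0,0,0,0],[1,0,-1,0,0,0,0],[1,0,-1.5,-0.5,0,0,0],[1,0,-1.5,-3,0,0,0],[1,0,-1.5,-8,0,0,0],[1,4,-1.5,-11,0,0,0],[1,9,-2,-13,0,0,0],[1,14,-2,-14,0,0,0],[1,14,-2,-14,0,0,0]]]'
python3 - <<'E'
from h import *
s=bot.read_state();print(s["time"],s["tool_pos"].round(4),s["wrist_force"].round(1))
im=bot.read_camera("scene")[:,:,::-1];cv2.imwrite("pics/s21.png",cv2.resize(im[150:240,130:240],None,fx=6,fy=6,interpolation=cv2.INTER_CUBIC))
im=bot.read_camera("top")[:,:,::-1];cv2.imwrite("pics/t21.png",cv2.resize(im[165:245,330:410],None,fx=7,fy=7,interpolation=cv2.INTER_CUBIC))
E
```

```text
time: 35.02
tool_pos: [0.3452, -0.3116, 0.3483]
tcp_rot: [-0.298, 3.127, -0.002]
wrist_force: [0.7, 0.5, -0.2]
width: 0.003
35.025 [ 0.3452 -0.3116  0.3483] [ 0.7  0.5 -0.2]
```

View pics/s21.png

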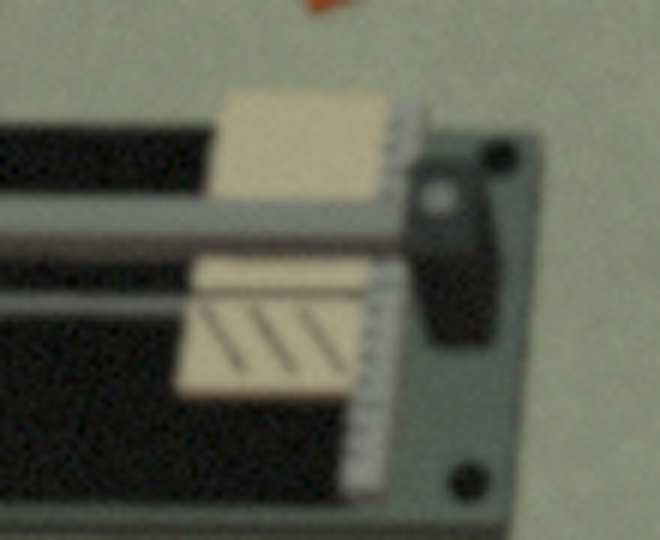

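View pics/t21.png

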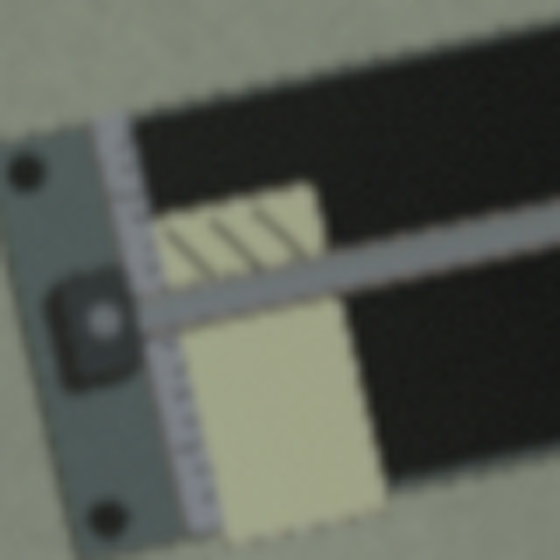

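Run:
```python
from h import *
np.set_printoptions(precision=1,suppress=True)
c,s=np.cos(C[2]),np.sin(C[2]);A=np.array([[c,s],[-s,c]])
def cut(p,z): return (A@(back("top",unc(p,7,(330,165)),z)[:2]-C[:2])*1000).round(1)
for n,p,z in (("far",(157,214),.038),("far",(315,181),.038),("near",(232,543),.038),("near",(385,500),.038),("rail+",(170,290),.092),("rail-",(170,329),.092),("rail+",(540,205),.092),("rail-",(540,240),.092),("fence+",(115,112),.044),("fence-",(203,533),.044)): print(n,cut(p,z))
def S(cc,L): return proj("scene",fr(cc,np.array(L)/1000))
# scene: shift needed along x for line, strip, rail
J=(S(C+[0.00981,0.00193,0],[(0,132,38)])-S(C,[(0,132,38)]))[0]/10;print("px/mm",J)
print("line obs", 150+(293+.5)/6-.5, S(C,[(0,132,38)])); print("strip obs",150+303/6,S(C,[(0,60,30)]))
print("far obs",150+389/6-.5,S(C,[(40,132,38)]),"near obs",150+93/6-.5,S(C,[(-90,132,38)]))
print("fence ends obs +",150+490/6,"-",150+98/6, S(C,[(83,165,44),(-83,165,44)]))
```

```text
far [ 41.  163.2]
far [ 40.1 100. ]
near [-90.1 164.7]
near [-86.9 103.1]
rail+ [  6.5 173.5]
rail- [ -7.7 176.9]
rail+ [ 7.3 30.3]
rail- [-5.6 33.5]
fence+ [ 82.9 170.8]
fence- [-84.  175.7]
px/mm [-0.1  0.4]
line obs 198.41666666666666 [[175.2 198. ]]
strip obs 200.5 [[143.4 199.5]]
far obs 214.33333333333331 [[173.  213.8]] near obs 165.0 [[179.9 164.3]]
fence ends obs + 231.66666666666669 - 166.33333333333334 [[185.7 230.4]
 [193.5 165.5]]
```

Top and scene views both put the line within about 1.5 mm of the rail's middle. I take one last check with the wrist camera from above the rail.

Run:
```python
from h import *
delta(*tgt(*inb(.05,.13,C),.37,C[2]))
```

```text
shift cm [-23.425   5.36   -2.219] rot [-0.0006  0.0011 -0.0007]
```

```bash
python3 -m jog '[[[1,-1,0,-2.2,0,0,0],[1,-5,1,-2.2,0,0,0],[1,-10,2,-2.2,0,0,0],[1,-15,3.5,-2.2,0,0,0],[1,-20,5,-2.2,0,0,0],[1,-23.4,5.4,-2.2,0,0,0],[1,-23.4,5.4,-2.2,0,0,0],[1,-23.4,5.4,-2.2,0,0,0]]]'
python3 - <<'E'
from h import *
im=bot.read_camera("wrist")[:,:,::-1];cv2.imwrite("pics/w22.png",im)
cv2.imwrite("pics/w22c.png",cv2.resize(im[0:250,200:440],None,fx=3,fy=2.4,interpolation=cv2.INTER_CUBIC))
E
```

```text
time: 36.12
tool_pos: [0.567, -0.2123, 0.3681]
tcp_rot: [0.307, -3.125, -0.001]
wrist_force: [-0.0, 0.3, 0.2]
width: -0.003
```

View pics/w22c.png

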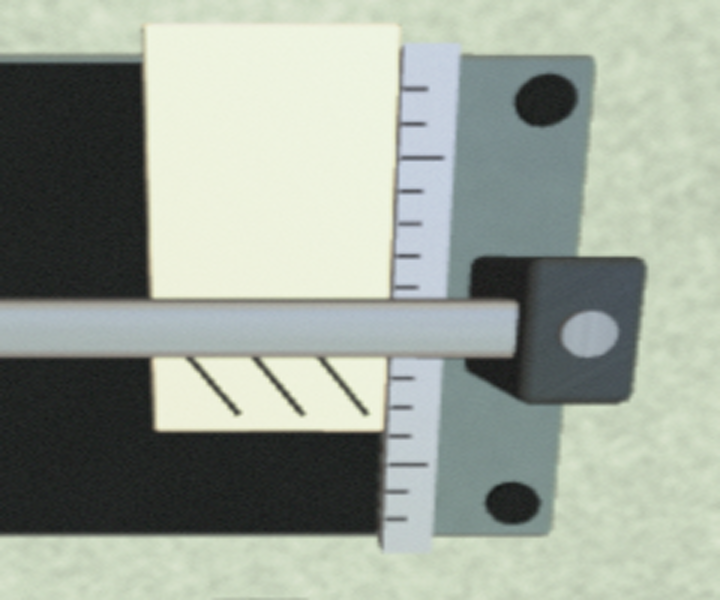

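Run:
```python
from h import *
m=bot.camera_model("wrist");c,s=np.cos(C[2]),np.sin(C[2]);A=np.array([[c,s],[-s,c]])
def cut(x,y,z): return (A@(back("wrist",(200+x/3,y/2.4),z,m)[:2]-C[:2])*1000).round(1)
for n,a in dict(near=(270,24,.038),far=(270,431,.038),railm=(270,299,.092),railp=(270,357,.092),fm=(403,43,.044),fp=(383,545,.044),tr1=(399,50,.038),tr2=(385,425,.038),fr1=(401,60,.044),fr2=(385,500,.044)).items(): print(n,cut(*a))
R=cv2.Rodrigues(m["rvec"])[0];print("cam",(A@((-R.T@m["tvec"])[:2]-C[:2])*1000).round(1))
```

```text
near [-86.9 134.7]
far [ 42.1 135.3]
railm [ -6.  134.5]
railp [  9.9 134.6]
fm [-80.3 167.3]
fp [ 82.4 167.7]
tr1 [-79.6 167.1]
tr2 [ 39.9 167.6]
fr1 [-75.6 167. ]
fr2 [ 65.6 167.7]
cam [-18.7 131.8]
```

```bash
python3 -c "
from workcell import bot
print(bot.read_state()['time'],bot.finish_job())"
```

```text
the job is handed in; nothing more can be done
36.175 None
```

I drew the marked tile out about 42 mm over the board's front edge under a light press, then pinched it by its sides and lifted it away. I slid it in under the rail from the -x side, set it down, released it and pushed it home against the fence. The job was handed in at 36.2 s, with the arm clear of everything.

**Forces:** the highest wrist readings at the ends of the moves were:
- about 10.6 N while drawing the tile out
- about 4.4 N when setting it down
- about 7 N in the push against the fence

**Fit, from the last wrist picture:**
- **Along the fence:** the tile's long side matches the fence face to within about 0.5 mm and is parallel to it.
- **Pen line:** the line itself is hidden under the rail. From the tile's ends it lies about 0.7 mm from the rail's middle, or 1.6 mm measured against the fence ends.

**Where the checks disagreed:** the views differ on the pen line by up to 2.5 mm. The top view puts it about +1 mm from the rail and the scene view about -1.3 mm. All of these are inside the 5 mm limit.

**Not re-measured:** I didn't measure the other tiles, the pencil or the tape measure again at the end. The scene picture taken just after the lift showed the neighbour tiles in place.

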